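# Release a quick-coupler adapter and hang it on its peg

### The arm

A 6-joint arm with a two-finger parallel gripper is mounted at the origin on the work surface; the furniture and walls round the work are solid. World frame = base frame: x ahead of the robot, y to its left, z up, the work surface at z = 0. Lengths are in mm, angles in rad, forces in N, time in s.
With the tool pointing down it reaches from about 250 to 800 mm from the base axis. Payload 8.5 kg.
Tool frame: the origin (TCP) lies between the finger pads; the fingertips stand 8 mm ahead of it and the grasp point (between the pads) lies 11 mm behind it; z points along the fingers, y is the direction in which the jaws open and shut (so a half turn about z gives the same grasp; the last joint's range is limited). The gripper opens to 85 mm and grips with 20 to 120 N. Pads are 22 mm wide; open, the fingers measure 114 mm over their backs; the gripper's body (76 mm by 85 mm) begins 54 mm behind the grasp point. The pads swing forward as they close: fully open they stand 13 mm farther back than shut.
Start: joints at [1.317, 0.238, -0.013, 1.319, 0, 1.571], TCP at [131.806, 508.14, 239.276] pointing down, gripper open.
Joint ranges: [-2.66, 2.66], [-1.03, 1.9], [-1.14, 1.46], [-1.82, 2.27], [-1.45, 1.34], [-3.14, 3.14]. Speed limits (rad/s): [2.22, 2.22, 2.79, 3.14, 3.14, 3.14].

### API

Orientations are given as [roll, pitch, yaw] about the fixed x, y, z axes, in that order (R = Rz(yaw) Ry(pitch) Rx(roll)).
In Python, from plant import bot gives the robot as it stands.
- The arm moves only by the tool arm_command, never from a script. Its argument "commands" is a list that holds one entry, the list of rows, each a list of 4 numbers: the shift along the tool's x, y, z in m, then the turn about the tool's z in degrees. In form: [[[tx, ty, tz, turn], ...]]. A call has 1 to 12 rows; each row is the pose to reach, as a shift and turn from the pose commanded when the call began, along the tool's axes at that moment; what a row does not reach only later rows make up. A row lasts 1/8 s, in which the tool goes at most 62.5 mm and 10.7 degrees, less where a joint would pass 70% of its speed; a pose out of reach is approached as far as the arm can. A call with a gripper value outside its range is refused whole. "gripper" is the opening, from -1 (shut) to 1 (fully open), set as the call begins (left out, the last holds). The fingers move at their own pace and stop on an object; "force" is the grip in N (left out, the last holds). Time passes only in rows, so rows that repeat a pose let the fingers close. It gives the time, the measured TCP pose, the force and the opening at its end, in the units of the state.
- bot.sense(): the state, without advancing time (a new reading comes with each control period).
- bot.read_camera(name): name is "scene" or "top" or "wrist"; returns a dict with "pixels" (400x640x3 uint8, red, green, blue), "fx", "fy", "cx", "cy" (pixels), "R" (3x3) and "t" (3): a world point X has camera coordinates R X + t; the wrist camera has in their place "mount" (4x4, takes a point from camera to tool coordinates, whose origin is the TCP and whose axes are the flange's). Camera axes: x right, y down, z forward; pixel columns grow to the right and rows downward; lengths in mm; the calibration is good to about 2 mm. A picture is of the moment at which its call begins: read the wrist's pose just before it. There is no depth.
- bot.sign_off(): hands the job in, once; it reports no verdict.
The state is a dict: "clock": time; "joint_pos": joint angles; "dq": joint speeds; "joint_torque": joint torques, N m; "eef_pos": TCP position; "tcp_rot": TCP orientation; "force": force on the tool from outside, world axes, zero at the start; "wrist_torque": the same for the moment, N m; "opening": finger opening in mm.
Only numpy, scipy, OpenCV 4.12 (cv2) and the standard library are available. Lean on these libraries where they do the work, as an engineer would, in place of code of your own. Each camera call takes 0.05 s, during which the arm holds its last target.

### The job

Push the winged, sprung collar of the leaning coupler fully back down its socket with a firm but measured push (do not ram it), so that the adapter springs free; then draw the adapter out and hang it by its eye on the peg of the stand. Leave it hanging still, do not drop it, and do not disturb the calliper, the hammer or the grease pot.

Things in the scene. Friction and masses are not known exactly. Their poses are not given: they have to be found in the camera images.
- mouth (a point): Centre of the upper end of the socket, a plain steel tube 54 mm across, rising from a fixed grey base plate (150 x 120 mm) and leaning 30 degrees towards the robot; this end is about 130 mm above the bench. z points out of the socket along the tube, y is level and runs along the collar's wings, x is square to both. The stand's place and yaw vary
- collar (a joint): Travel (m) of the dark steel collar, 74 mm across, on the socket tube: 0 = up, held by its spring; 0.014 = fully back down the tube (along -z of mouth) at a hard stop. Needs about 6 N to start, 15 to 20 N at the end. From about 0.011 it frees the adapter, which a spring lifts 16 mm in about 0.5 s; the collar then springs back when let go. Over 60 N spoils it
- wing_a (a point): Centre of the upper face of the round pad (32 mm across, 8 mm thick) at the end of the collar's wing on the +y side, 82 mm from the socket axis, 8 mm below the mouth; either wing alone can be pushed; moves with the collar. Axes as mouth
- wing_b (a point): The same on the other wing, on the -y side
- adapter_body (a point): Centre of the square body (36 mm along x, 38 along y, 30 along z) of the adapter, a loose steel part, 143 mm long, about 0.35 kg, locked in the socket. Grip it across its y faces. z runs from nose to eye, y is parallel to y of mouth. Right below the body is a disc 44 mm across, 6 mm thick, then 76 mm of round stem up to 34 mm thick, inside the socket at the start (60 mm of it once released)
- adapter_eye (a point): Centre of the adapter's hanging eye, a ring of 8 mm round bar on top of the square body, 28 mm above the body centre; hole 20 mm across, outside 36 mm across, so the part ends 18 mm above this point. The hole's axis is x of adapter_body, the ring stands in its y-z plane
- adapter_nose (a point): Centre of the adapter's lower end, 97 mm below adapter_body. It lies 75 mm inside the socket (adapter_body 22 mm outside the mouth) while the adapter is locked. Released, the adapter stands 16 mm higher, leaning up to 2 degrees more than the tube, and stays there, free, when the collar is let go
- peg_root (a point): Where the peg, a round steel bar 10 mm thick, leaves the upright post (20 mm thick, 28 mm cap, top at 220 mm) of the hanging stand, 209 mm above the bench. x points along the peg from its free end to the post, y is level. The peg points roughly to the robot and rises 8 degrees to its free end. The fixed stand (base 110 x 110 mm) varies in place and yaw, left or right of the coupler
- peg_tip (a point): The free end of the peg, 90 mm from peg_root; same axes
- calliper: Calliper, 235 x 74 x 20 mm, lying on the bench; origin at the centre of its underside; leave alone
- soft_hammer: Soft-faced hammer, 267 x 84 x 35 mm, lying on the bench; origin at the centre of its underside; leave alone
- grease_pot: Grease pot with a lid, 63 mm across, 54 mm high, standing on the bench; origin at the centre of its underside; leave alone
Mind the look-alikes: they are no part of the job. Leave any blue look-alike of the part that bears mouth alone. Of the things shaped like the part that bears adapter_body, the bare steel one is meant.

How it is judged:
By the outcome, as a careful person would: the job done as asked, in the order asked, and still so for the second after the job is handed in, with the robot touching nothing.
It also fails if it takes over 64 s, if anything falls off the work surface, if the arm or the gripper's body presses on something with over 40 N, if the wrist force passes 120 N, or if a joint passes its speed limit or range.

## Working session

There is one attempt and no reset: what is moved stays moved. The work goes in short steps, Python scripts to look and compute and a tool call to move; the robot and the scene stay as the last step left them, time stands still between calls to the robot, and variables do not carry over. Pictures are saved under pics/ and viewed, and the job is handed in when it is done.

Besides the shell and the picture viewer there is one more tool, called in YAML: its name, and indented under it one key for each argument. arm_command: Moves the arm, as the interface text tells. Its arguments: {"type":"object","properties":{"commands":{"type":"array","items":{"type":"array","items":{"type":"array","items":{"type":"number"}}}},"gripper":{"type":"number"},"force":{"type":"number"}},"required":["commands"]}

```bash
ls; mkdir -p pics
python3 - <<'E'
from plant import bot
import cv2,pickle
print(bot.sense())
d={}
for n in ["scene","top","wrist"]:
    c=bot.read_camera(n); d[n]=c
    cv2.imwrite(f"pics/{n}0.png",c["pixels"][:,:,::-1])
    print(n,{k:v for k,v in c.items() if k!="pixels"})
pickle.dump(d,open("cam0.pkl","wb"))
E
```

```text
pics
{'clock': 0.0, 'joint_pos': array([ 1.31699913e+00,  2.38799610e-01, -1.42456416e-02,  1.31923483e+00,
        2.67702606e-06,  1.57079105e+00]), 'dq': array([-0.00027626,  0.00093688, -0.00111334,  0.00012494,  0.00223923,
       -0.00018006]), 'joint_torque': array([ 7.94059270e-04, -5.38790381e+01,  3.46435869e+01,  1.85396103e-02,
       -4.00303031e-05,  9.85752962e-06]), 'eef_pos': array([131.71285353, 507.78117169, 238.6711144 ]), 'tcp_rot': array([-3.14010890e+00, -2.68484846e-06,  2.88780073e+00]), 'force': array([-0.16242304, -0.3140647 ,  0.07749312]), 'wrist_torque': array([0.02307566, 0.00431457, 0.02456794]), 'opening': 85.59423148746295}
scene {'fx': 424.170331361636, 'fy': 424.170331361636, 'cx': 321.16707249359933, 'cy': 200.53460612829434, 'R': array([[ 0.68138224, -0.73183553, -0.0116193 ],
       [-0.56240642, -0.51334209, -0.6482121 ],
       [ 0.46841997,  0.44821498, -0.76137118]]), 't': array([-402.74123257,  382.40411982,  974.45209131])}
top {'fx': 362.91787928027645, 'fy': 362.91787928027645, 'cx': 325.60773222546254, 'cy': 197.04544037420268, 'R': array([[ 0.01816229, -0.99980523,  0.00772281],
       [-0.99008805, -0.0190606 , -0.13914865],
       [ 0.13926875, -0.005119  , -0.99024139]]), 't': array([-68.19368232, 582.65969775, 902.81198511])}
wrist {'fx': 287.67196291023726, 'fy': 287.67196291023726, 'cx': 320.6197585044943, 'cy': 200.8718998966976, 'mount': array([[ 1.03002954e-03, -9.57269423e-01, -2.89195764e-01,
         7.30724364e+01],
       [ 9.99999466e-01,  9.61720931e-04,  3.78300657e-04,
        -5.89027026e-01],
       [-8.40100328e-05, -2.89195999e-01,  9.57269903e-01,
        -1.34579311e+02],
       [ 0.00000000e+00,  0.00000000e+00,  0.00000000e+00,
         1.00000000e+00]])}
```

View pics/scene0.png

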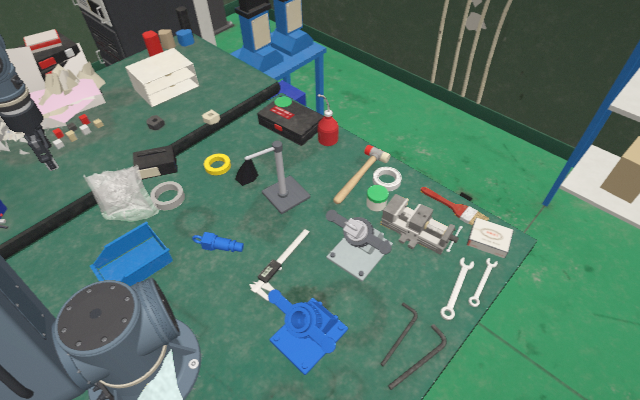

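View pics/top0.png

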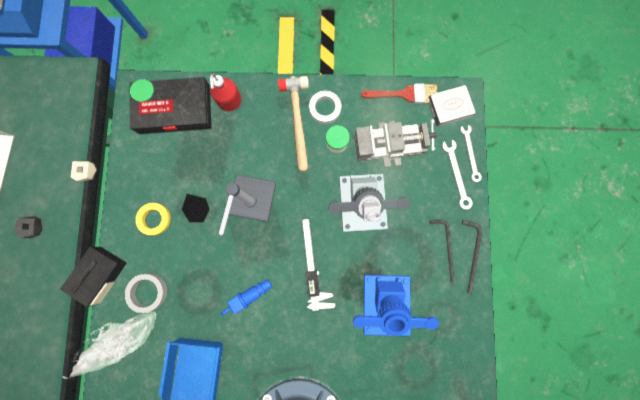

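View pics/wrist0.png

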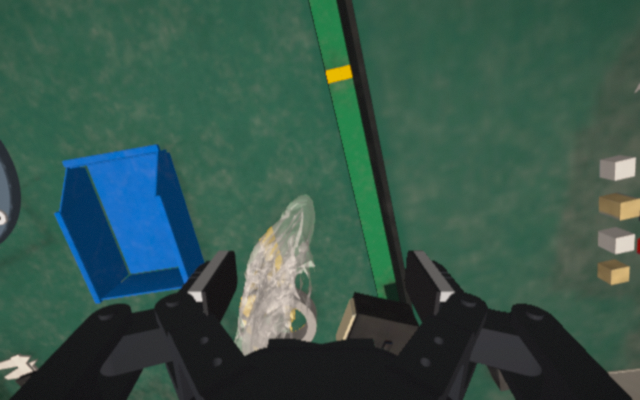

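Run:
```python
import cv2
t=cv2.imread("pics/top0.png");s=cv2.imread("pics/scene0.png")
a=cv2.resize(t[165:245,320:420],None,fx=8,fy=8,interpolation=cv2.INTER_CUBIC)[:600]
cv2.imwrite("pics/tc.png",cv2.resize(t[168:243,320:420],None,fx=8,fy=8,interpolation=cv2.INTER_CUBIC))
cv2.imwrite("pics/ts.png",cv2.resize(t[168:243,200:300],None,fx=8,fy=8,interpolation=cv2.INTER_CUBIC))
cv2.imwrite("pics/sc.png",cv2.resize(s[205:280,310:410],None,fx=8,fy=8,interpolation=cv2.INTER_CUBIC))
cv2.imwrite("pics/ss.png",cv2.resize(s[138:213,225:325],None,fx=8,fy=8,interpolation=cv2.INTER_CUBIC))
```

```text
(no output)
```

View pics/tc.png

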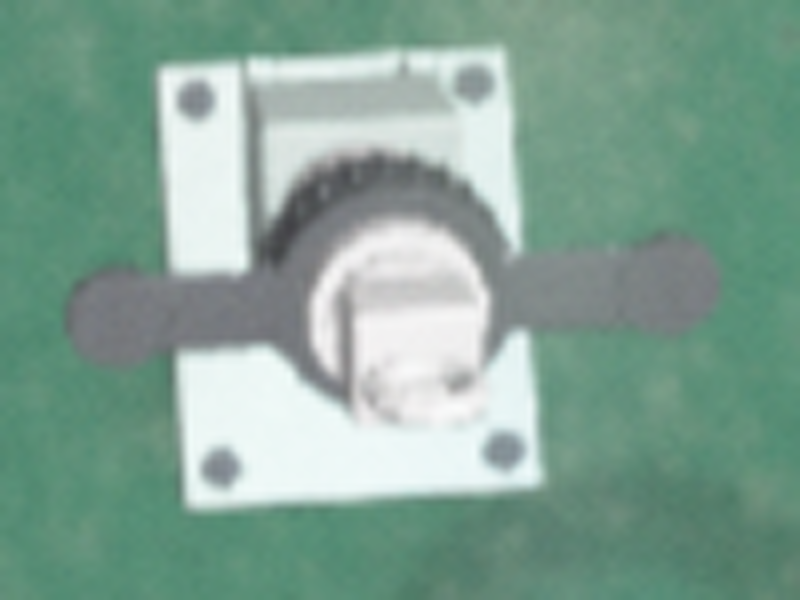

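View pics/ts.png

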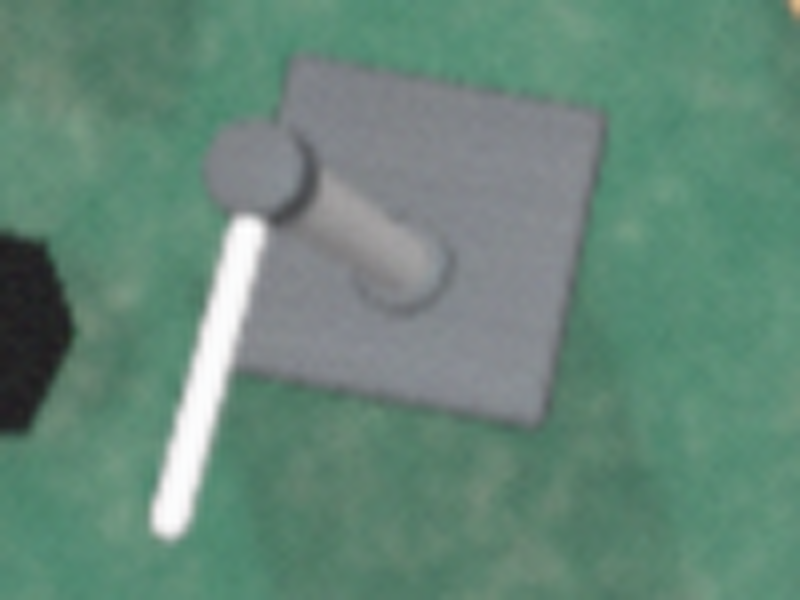

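View pics/sc.png

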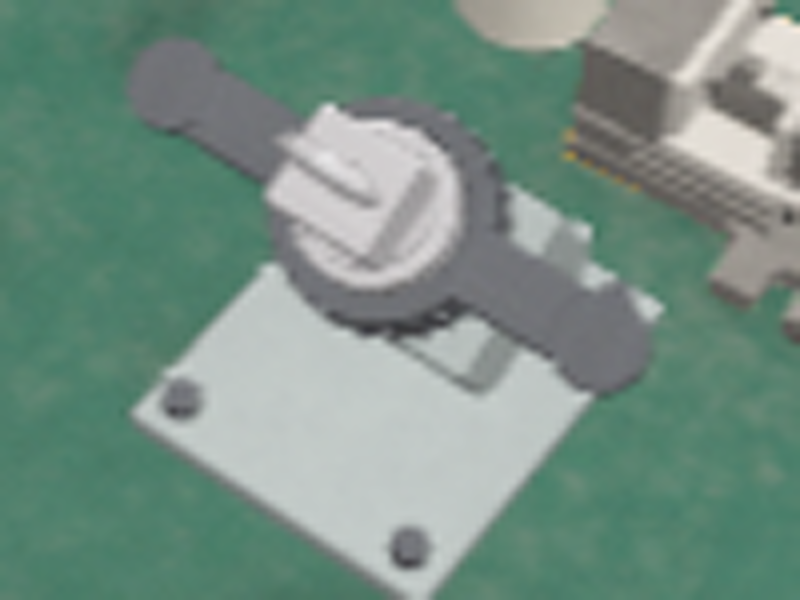

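View pics/ss.png

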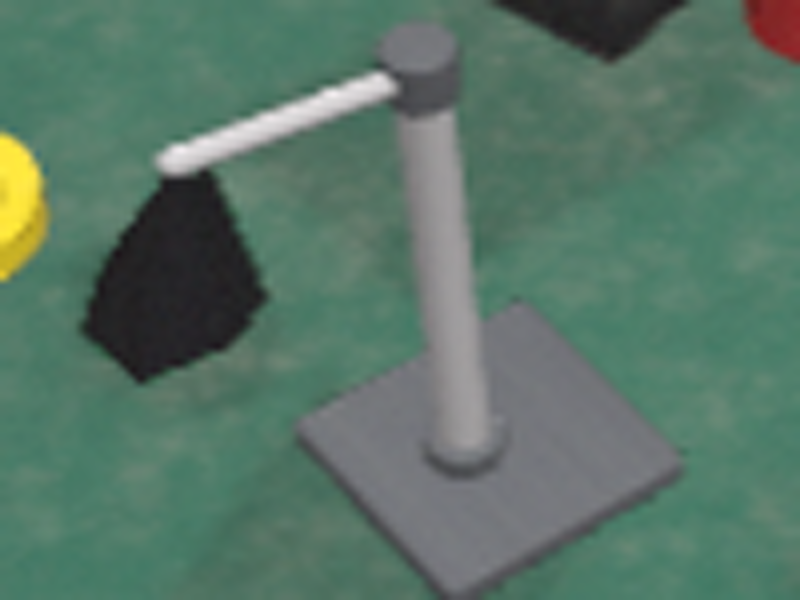

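```bash
cat > h.py <<'E'
import numpy as np, pickle
from scipy.optimize import least_squares
from scipy.spatial.transform import Rotation as Ro
def proj(c,X):
    p=c["R"]@np.asarray(X)+c["t"]; return np.array([c["fx"]*p[0]/p[2]+c["cx"],c["fy"]*p[1]/p[2]+c["cy"]])
def wristcam(c,s):
    Rt=Ro.from_euler("xyz",s["tcp_rot"]).as_matrix(); T=np.eye(4);T[:3,:3]=Rt;T[:3,3]=s["eef_pos"]
    M=np.linalg.inv(T@c["mount"]); c=dict(c);c["R"]=M[:3,:3];c["t"]=M[:3,3];return c
def tri(obs):
    f=lambda X:np.concatenate([proj(c,X)-uv for c,uv in obs])
    r=least_squares(f,[400,0,100]); return r.x,np.abs(r.fun).max()
# mouth frame from yaw psi: x away from robot
def mouthR(psi):
    Rz=Ro.from_euler("z",psi).as_matrix()
    return Rz@np.array([[np.cos(np.pi/6),0,-.5],[0,1,0],[.5,0,np.cos(np.pi/6)]])
def up(off,p): return np.array([(p[0]+.5)/8-.5+off[0],(p[1]+.5)/8-.5+off[1]])
E
python3 - <<'E'
from h import *
d=pickle.load(open("cam0.pkl","rb"));T,S=d["top"],d["scene"]
tc=lambda *p:(T,up((320,168),p)); ts=lambda *p:(T,up((200,168),p)); sc=lambda *p:(S,up((310,205),p)); ss=lambda *p:(S,up((225,138),p))
for n,o in dict(wa=[tc(117,317),sc(172,85)],wb=[tc(672,282),sc(600,340)],tip=[ts(168,527),ss(172,160)],root=[ts(250,212),ss(393,85)],cap=[ts(255,168),ss(420,48)],black=[(T,np.array([195.,208])),(S,np.array([247.,172]))]).items(): print(n,*tri(o))
def fit(obs,p0):
    def f(p):
        R=mouthR(p[3]);return np.concatenate([proj(c,p[:3]+R@np.array(l))-uv for (c,uv),l in obs])
    r=least_squares(f,p0);return r.x,r.fun.round(1)
A=[0,82,-8];B=[0,-82,-8]
print(fit([(tc(117,317),A),(sc(172,85),A),(tc(672,282),B),(sc(600,340),B)],[450,-70,130,0]))
E
```

```text
wa [548.83099337 -77.41078857 116.15289392] 0.25524269723598536
wb [ 561.93675199 -242.28929117  118.84157749] 0.3519944258843566
tip [478.6615817  159.09717922 220.85777017] 0.19164955417011242
root [563.59791753 147.14994419 203.27932784] 0.030406510232353412
cap [573.69787707 143.20467308 215.62713841] 0.10146308497684231
black [550.98360672 284.23738032  25.90718428] 0.40727844839065597
(array([ 5.51267597e+02, -1.60365513e+02,  1.24922450e+02,  8.44907724e-02]), array([ 0.2,  0.3,  0.4, -0.2, -0.5,  0.2,  0.2, -0.1]))
```

```bash
cat >> h.py <<'E'
def togo(s,pos,yaw=None):
    R=Ro.from_euler("xyz",s["tcp_rot"]).as_matrix()
    sh=R.T@(np.array(pos)-s["eef_pos"])/1000
    t=0 if yaw is None else -np.degrees(yaw-s["tcp_rot"][2])
    t=(t+180)%360-180
    return sh.round(4),round(t,2)
E
python3 - <<'E'
from h import *
from plant import bot
s=bot.sense()
print(togo(s,[131,508,330],None),togo(s,[490,-155,320],np.pi+.085))
E
```

```text
(array([ 0.0007, -0.0002, -0.0912]), 0) (array([-0.5132, -0.5518, -0.0806]), np.float64(-19.41))
```

arm_command:
  commands:
    - [[0,0,-0.06,0],[-0.05,-0.05,-0.08,-5],[-0.51,-0.55,-0.08,-19.4],[-0.51,-0.55,-0.08,-19.4],[-0.51,-0.55,-0.08,-19.4],[-0.51,-0.55,-0.08,-19.4],[-0.51,-0.55,-0.08,-19.4],[-0.51,-0.55,-0.08,-19.4],[-0.51,-0.55,-0.08,-19.4],[-0.51,-0.55,-0.08,-19.4],[-0.51,-0.55,-0.08,-19.4],[-0.51,-0.55,-0.08,-19.4]]
  gripper: -1

```text
clock: 1.65
eef_pos: [455.6, -94.0, 319.0]
tcp_rot: [3.142, 0.0, -3.057]
force: [1.9, 0.9, -0.0]
opening: 0.2
```

```bash
cat >> h.py <<'E'
def snap(n,name="wrist"):
    from plant import bot
    import cv2
    s=bot.sense(); c=bot.read_camera(name); cv2.imwrite(f"pics/{n}.png",c["pixels"][:,:,::-1])
    pickle.dump((s,c),open(n+".pkl","wb")); return s,c
E
python3 - <<'E'
from h import *
s,c=snap("w1")
print(s["dq"].round(3),s["joint_pos"].round(3),s["eef_pos"],togo(s,[490,-155,320],np.pi+.085))
E
```

```text
[-0.892  0.528  0.6    0.068  0.003 -0.89 ] [-0.204  0.119  0.039  1.49   0.    -0.288] [455.63655934 -94.04984102 319.01245369] (array([-0.0291, -0.0636, -0.001 ]), np.float64(-0.04))
```

View pics/w1.png

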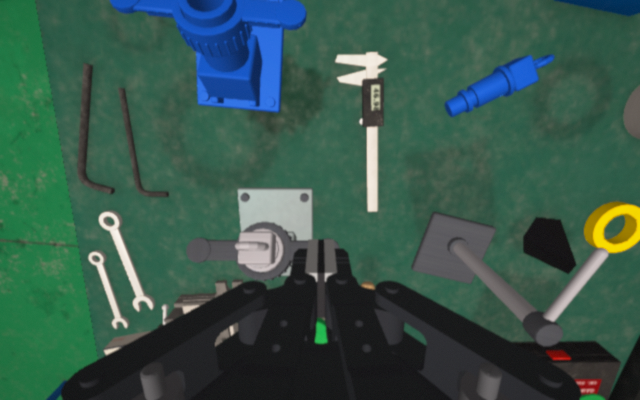

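Run:
```python
from h import *
from plant import bot
s=bot.sense()
print(s["eef_pos"],togo(s,[570,-155,310],np.pi+.085))
```

```text
[458.71093755 -99.40699988 317.99064791] (array([-0.1064, -0.0645,  0.0083]), np.float64(-0.19))
```

arm_command:
  commands:
    - [[-0.05,-0.03,0,0],[-0.09,-0.05,0,0],[-0.09,-0.05,0,0],[-0.09,-0.05,0,0],[-0.09,-0.05,0,0]]

```text
clock: 2.33
eef_pos: [548.2, -133.6, 319.5]
tcp_rot: [-3.141, 0.0, -3.056]
force: [-0.5, 0.4, -0.5]
opening: 0.0
```

Run:
```python
from h import *
s,c=snap("w2")
print(s["dq"].round(3),s["joint_pos"].round(3),s["eef_pos"],s["tcp_rot"])
```

```text
[ 0.    -0.006  0.002 -0.001 -0.002 -0.   ] [-0.239  0.297  0.271  1.545 -0.    -0.324] [ 548.2097561  -133.56272605  319.53870537] [-3.14140980e+00  1.93357687e-04 -3.05638136e+00]
```

View pics/w2.png

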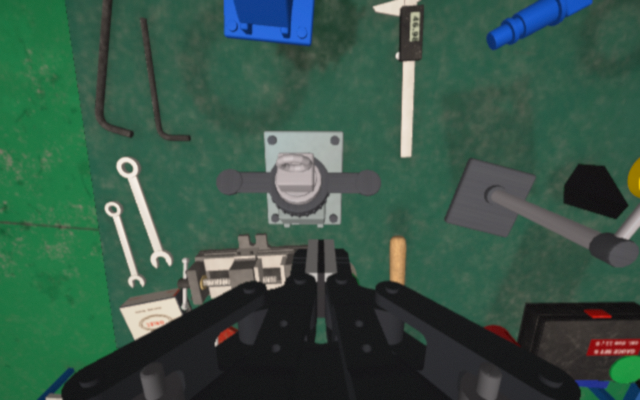

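Run:
```python
import cv2
t=cv2.imread("pics/w2.png")
cv2.imwrite("pics/w2c.png",cv2.resize(t[120:240,210:390],None,fx=4.4,fy=4.4,interpolation=cv2.INTER_CUBIC))
```

```text
(no output)
```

View pics/w2c.png

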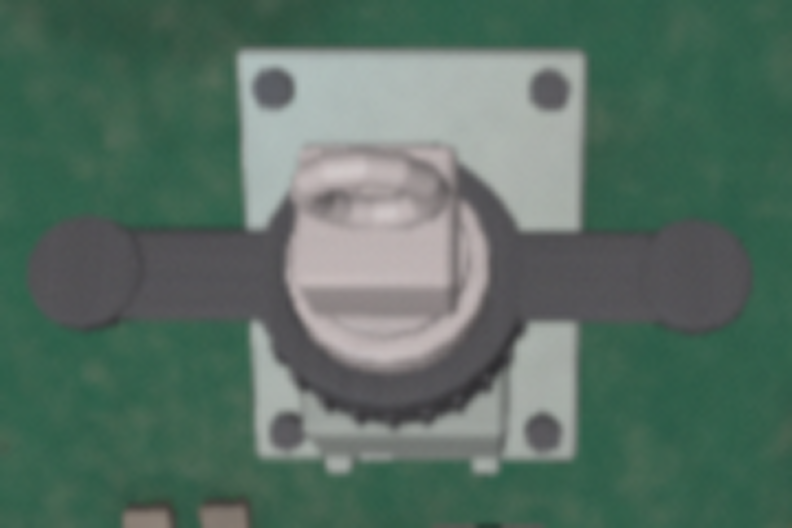

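```bash
cat > fitc.py <<'E'
from h import *
d=pickle.load(open("cam0.pkl","rb"));T,S=d["top"],d["scene"]
s,c=pickle.load(open("w2.pkl","rb"));W=wristcam(c,s)
tc=lambda *p:(T,up((320,168),p)); ts=lambda *p:(T,up((200,168),p)); sc=lambda *p:(S,up((310,205),p)); ss=lambda *p:(S,up((225,138),p))
wc=lambda *p:(W,np.array([(p[0]+.5)/4.4-.5+210,(p[1]+.5)/4.4-.5+120]))
def fit(obs,p0):
    def f(p):
        R=mouthR(p[3]);return np.concatenate([(proj(c,p[:3]+R@np.array(l))-uv)*c.get('w',1) for (c,uv),l in obs])
    r=least_squares(f,p0);return r.x,r.fun.round(1)
A=[0,82,-8];B=[0,-82,-8]
if __name__=="__main__":
    to=[(tc(117,317),A),(tc(672,282),B)];so=[(sc(172,85),A),(sc(600,340),B)];wo=[(wc(698,275),A),(wc(84,271),B)]
    for o in (wo,to+so,to+wo,so+wo,to+so+wo): print(*fit(o,[550,-160,130,.08]))
    # base plate from wrist only: plane z=h
    for h in (8,10,12):
        for uv in [(238,50),(584,50),(576,460),(258,460)]:
            p=wc(*uv)[1]; ray=W["R"].T@np.array([(p[0]-W["cx"])/W["fx"],(p[1]-W["cy"])/W["fy"],1]);o=-W["R"].T@W["t"]
            print(h,(o+ray*(h-o[2])/ray[2]).round(1))
E
python3 fitc.py
```

```text
[ 5.49419757e+02 -1.60213408e+02  1.30844857e+02  7.95936552e-02] [0. 0. 0. 0.]
[ 5.51267597e+02 -1.60365513e+02  1.24922451e+02  8.44907710e-02] [ 0.2  0.3 -0.5  0.2  0.4 -0.2  0.2 -0.1]
[ 5.49865008e+02 -1.60198518e+02  1.30395439e+02  8.00817461e-02] [ 0.2  0.5 -0.1  0.7 -0.1  0.2  0.1  0.3]
[ 5.49753076e+02 -1.60515450e+02  1.28409051e+02  8.05607764e-02] [ 0.1 -0.7 -0.1 -0.4 -0.6 -0.3  0.4 -0.1]
[ 5.50143624e+02 -1.60470860e+02  1.28054999e+02  8.08033339e-02] [ 0.3  0.5 -0.2  0.6  0.2 -0.7  0.  -0.4 -0.7 -0.   0.5  0.1]
8 [ 507.2 -224.     8. ]
8 [ 497.  -105.8    8. ]
8 [647.  -92.6   8. ]
8 [ 657.3 -212.1    8. ]
10 [ 507.1 -223.7   10. ]
10 [ 496.9 -106.    10. ]
10 [646.2 -92.8  10. ]
10 [ 656.5 -211.8   10. ]
12 [ 506.9 -223.3   12. ]
12 [ 496.8 -106.1   12. ]
12 [645.5 -93.   12. ]
12 [ 655.7 -211.5   12. ]
```

Run:
```python
from h import *
from plant import bot
s=bot.sense()
print(togo(s,[530,-79.4,300],np.pi+.08),togo(s,[530,-79.4,148],np.pi+.08))
```

```text
(array([0.0136, 0.0555, 0.0197]), np.float64(0.3)) (array([0.0137, 0.0556, 0.1717]), np.float64(0.3))
```

arm_command:
  commands:
    - [[0.0137,0.0556,0,0.3],[0.0137,0.0556,0.03,0.3],[0.0137,0.0556,0.08,0.3],[0.0137,0.0556,0.13,0.3],[0.0137,0.0556,0.165,0.3],[0.0137,0.0556,0.1717,0.3],[0.0137,0.0556,0.1717,0.3],[0.0137,0.0556,0.1717,0.3]]

```text
clock: 3.38
eef_pos: [531.6, -79.9, 149.1]
tcp_rot: [-3.141, 0.003, -3.062]
force: [-0.2, 0.3, 0.6]
opening: 0.0
```

Run:
```python
from h import *
s,c=snap("s1","scene")
print(s["eef_pos"],s["tcp_rot"],s["force"])
import cv2
cv2.imwrite("pics/s1c.png",cv2.resize(c["pixels"][170:320,250:450,::-1],None,fx=4,fy=4,interpolation=cv2.INTER_CUBIC))
```

```text
[531.62624268 -79.93787474 149.14679583] [-3.14087875e+00  2.74294959e-03 -3.06196574e+00] [-0.23843453  0.31572621  0.57744392]
```

View pics/s1c.png

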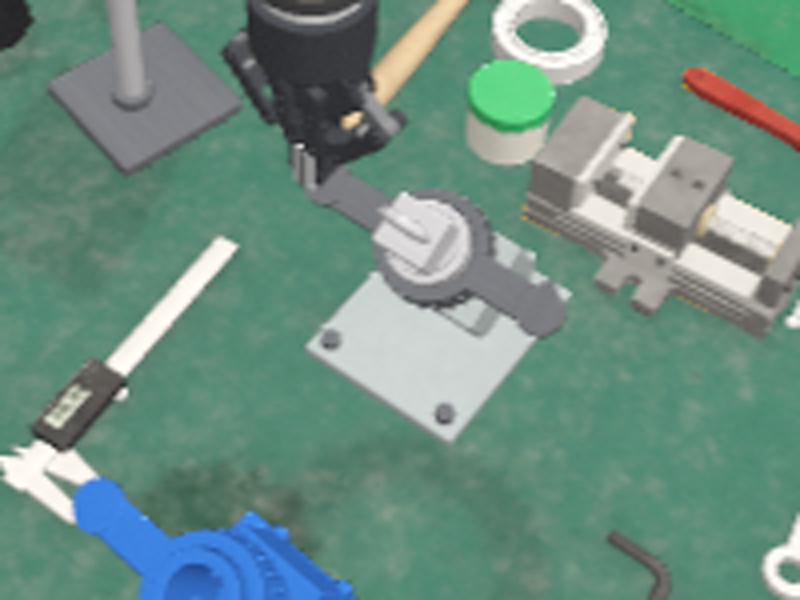

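arm_command:
  commands:
    - [[-0.003,0,0.005,0],[-0.006,0,0.0104,0],[-0.008,0,0.0138,0],[-0.009,0,0.0156,0],[-0.01,0,0.0173,0],[-0.011,0,0.019,0],[-0.011,0,0.019,0]]

```text
clock: 4.3
eef_pos: [541.2, -79.0, 128.6]
tcp_rot: [-3.141, -0.001, -3.062]
force: [-3.1, 0.1, 4.7]
opening: 0.1
```

arm_command:
  commands:
    - [[-0.001,0,0.0017,0],[-0.0015,0,0.0026,0],[-0.002,0,0.0035,0],[-0.0025,0,0.0043,0],[-0.003,0,0.0052,0],[-0.003,0,0.0052,0]]

```text
clock: 5.05
eef_pos: [544.0, -78.8, 123.7]
tcp_rot: [-3.141, -0.001, -3.062]
force: [-5.4, -0.0, 8.1]
opening: 0.3
```

arm_command:
  commands:
    - [[-0.001,0,0.0017,0],[-0.0015,0,0.0026,0],[-0.002,0,0.0035,0],[-0.0025,0,0.0043,0],[-0.003,0,0.0052,0],[-0.003,0,0.0052,0]]

```text
clock: 5.8
eef_pos: [546.7, -78.5, 118.9]
tcp_rot: [-3.141, -0.001, -3.062]
force: [-7.9, 0.0, 13.4]
opening: 0.1
```

arm_command:
  commands:
    - [[-0.0005,0,0.0009,0],[-0.001,0,0.0017,0],[-0.001,0,0.0017,0],[-0.001,0,0.0017,0]]

```text
clock: 6.3
eef_pos: [547.0, -78.6, 118.5]
tcp_rot: [-3.141, -0.001, -3.062]
force: [-15.7, -0.3, 28.2]
opening: -0.5
```

arm_command:
  commands:
    - [[0.0003,0,-0.0006,0],[0.0003,0,-0.0006,0],[0.0003,0,-0.0006,0],[0.0003,0,-0.0006,0]]

```text
clock: 6.8
eef_pos: [546.9, -78.6, 118.6]
tcp_rot: [-3.141, -0.001, -3.062]
force: [-12.1, -0.0, 23.0]
opening: -0.3
```

Run:
```python
from h import *
s,c=snap("s2","scene")
print(s["eef_pos"],s["tcp_rot"],s["force"])
import cv2
cv2.imwrite("pics/s2c.png",cv2.resize(c["pixels"][170:320,250:450,::-1],None,fx=4,fy=4,interpolation=cv2.INTER_CUBIC))
```

```text
[546.90177279 -78.55910655 118.62382556] [-3.14112776e+00 -1.00673942e-03 -3.06228021e+00] [-12.05896616  -0.02995668  23.00751766]
```

View pics/s2c.png

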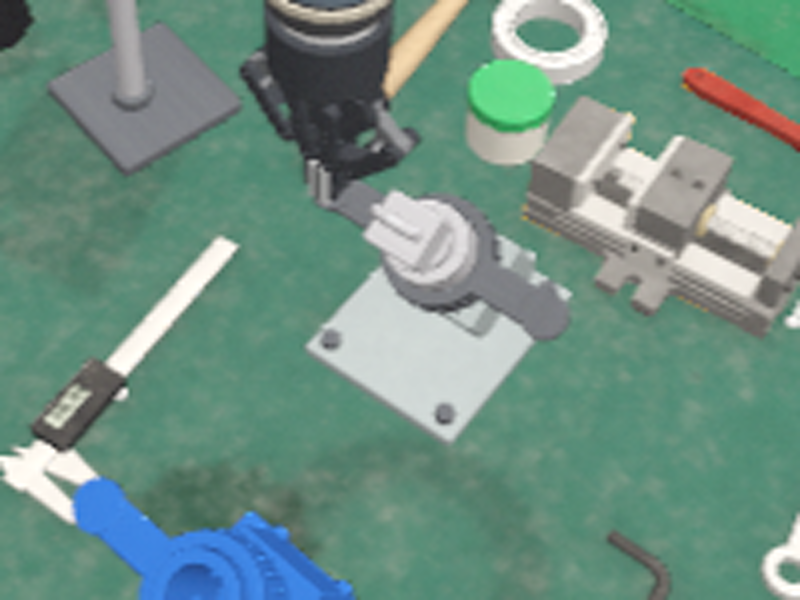

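arm_command:
  commands:
    - [[0.003,0,-0.0052,0],[0.008,0,-0.0139,0],[0.014,0,-0.0242,0],[0.018,0,-0.06,0],[0.018,0,-0.12,0],[0.01,-0.02,-0.17,0],[0.0,-0.06,-0.18,0],[-0.01,-0.075,-0.18,0],[-0.01,-0.075,-0.18,0],[-0.01,-0.075,-0.18,0],[-0.01,-0.075,-0.18,0]]

```text
clock: 8.22
eef_pos: [563.8, -151.6, 296.9]
tcp_rot: [3.141, -0.0, -3.061]
force: [0.8, 0.0, -0.1]
opening: 0.1
```

arm_command:
  commands:
    - [[0,0,0,0],[0,0,0,0]]
  gripper: 1

```text
clock: 8.48
eef_pos: [564.2, -152.0, 297.0]
tcp_rot: [-3.141, 0.0, -3.062]
force: [0.2, 0.5, 0.4]
opening: 35.9
```

Run:
```python
from h import *
import cv2
s,c=snap("w3")
print(s["dq"].round(3),s["joint_pos"].round(3),s["eef_pos"],s["tcp_rot"])
cv2.imwrite("pics/w3c.png",cv2.resize(c["pixels"][90:240,220:420,::-1],None,fx=4,fy=4,interpolation=cv2.INTER_CUBIC))
snap("t3","top");snap("s3","scene")
```

```text
[-0.001  0.003  0.002  0.001 -0.001  0.   ] [-0.263  0.333  0.267  1.504 -0.    -0.343] [ 564.18309716 -152.04776693  296.9713441 ] [-3.14144888e+00  9.79424539e-05 -3.06153511e+00]
```

View pics/w3.png

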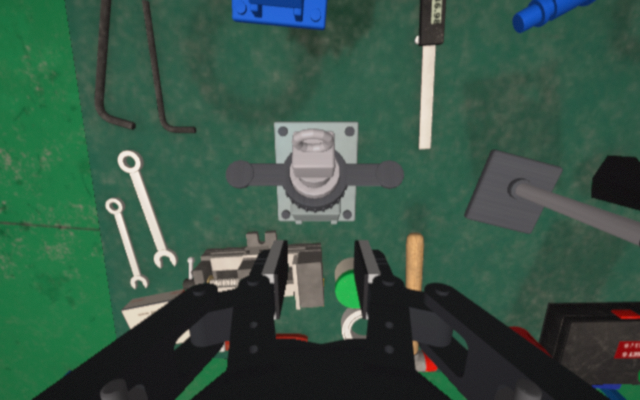

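View pics/w3c.png

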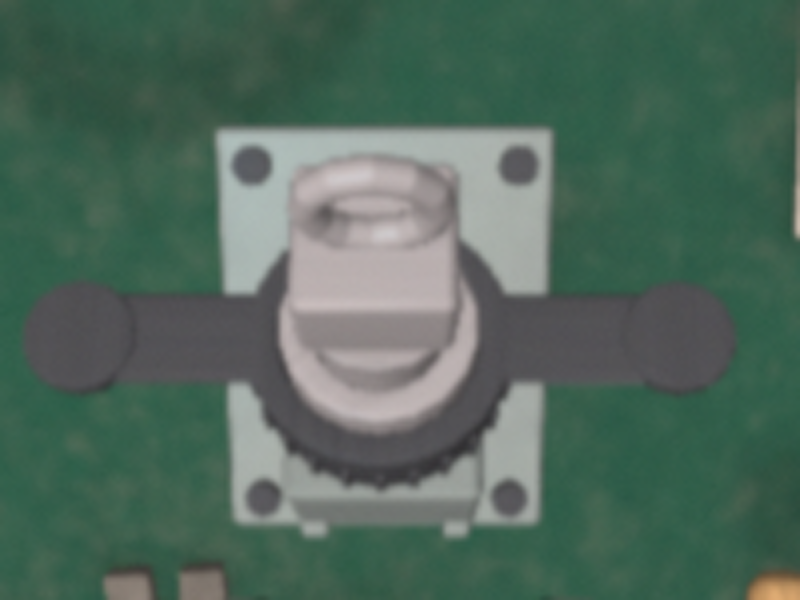

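Run:
```python
from fitc import *
s3,c3=pickle.load(open("w3.pkl","rb"));W3=wristcam(c3,s3)
w3=lambda *p:(W3,np.array([(p[0]+.5)/4-.5+220,(p[1]+.5)/4-.5+90]))
wo=[(wc(698,275),A),(wc(84,271),B)]+[(w3(681,337),A),(w3(78,337),B)]
to=[(tc(117,317),A),(tc(672,282),B)];so=[(sc(172,85),A),(sc(600,340),B)]
print(*fit(wo,[550,-160,130,.08]));p,r=fit(wo+to+so,[550,-160,130,.08]);print(p,r)
import cv2
img=cv2.imread("pics/w3c.png")
for m,col in((p,(0,0,255)),):
  R=mouthR(m[3])
  for extra,col in((0,(0,0,255)),(2,(255,0,0))):
    Ra=R@Ro.from_euler("y",-extra,degrees=True).as_matrix()
    for l in [(18,19,15),(-18,19,15),(-18,-19,15),(18,-19,15),(18,19,-15),(18,-19,-15),(0,0,28+18)]:
        X=m[:3]+R@np.array([0,0,38-97])*1.0+Ra@(np.array(l)+[0,0,97.])
        u=proj(W3,X); q=((u-[220,90]+.5)*4-.5).astype(int); cv2.circle(img,tuple(int(v) for v in q),4,col,-1)
cv2.imwrite("pics/o3.png",img)
b=p[:3]+mouthR(p[3])@[0,0,38];print("body",b,"eye",p[:3]+mouthR(p[3])@[0,0,66])
```

```text
[ 5.49735735e+02 -1.60416877e+02  1.30472582e+02  8.03925755e-02] [-0.3  0.1 -0.1  0.2  0.2 -0.1  0.1 -0.2]
[ 5.50056835e+02 -1.60510367e+02  1.28955210e+02  8.09124028e-02] [-0.6  0.1  0.3  0.2 -0.3 -0.1  0.4 -0.2  0.4  0.5 -0.1  0.6  0.2 -0.9
  0.  -0.6]
body [ 531.1189959  -162.04602527  161.86417563] eye [ 517.16479862 -163.17756331  186.11288694]
```

View pics/o3.png

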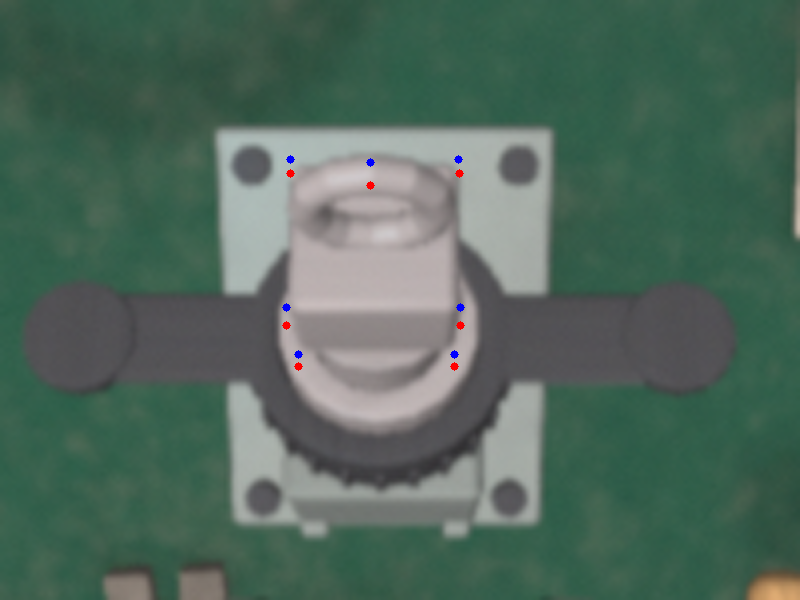

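Run:
```python
from h import *
from plant import bot
s=bot.sense()
print(s["clock"],s["opening"],togo(s,[524,-162.5,230],np.pi+.081),togo(s,[524,-162.5,156],np.pi+.081))
```

```text
8.625 58.36139078398235 (array([ 0.0409, -0.007 ,  0.0669]), np.float64(-0.08)) (array([ 0.0409, -0.007 ,  0.1409]), np.float64(-0.08))
```

arm_command:
  commands:
    - [[0.0409,-0.007,0,0],[0.0409,-0.007,0,0],[0.0409,-0.007,0.03,0],[0.0409,-0.007,0.07,0],[0.0409,-0.007,0.1,0],[0.0409,-0.007,0.12,0],[0.0409,-0.007,0.135,0],[0.0409,-0.007,0.141,0],[0.0409,-0.007,0.141,0],[0.0409,-0.007,0.141,0]]
  gripper: 1

```text
clock: 9.88
eef_pos: [524.5, -162.8, 156.6]
tcp_rot: [-3.141, 0.001, -3.062]
force: [0.4, 0.4, -0.8]
opening: 85.2
```

Run:
```python
from h import *
import cv2
s,c=snap("s4","scene")
print(s["eef_pos"],s["tcp_rot"],s["force"],s["opening"])
a=cv2.resize(c["pixels"][190:290,290:420,::-1],None,fx=4,fy=4,interpolation=cv2.INTER_CUBIC)
s,c=snap("w4")
b=c["pixels"][:,:,::-1]
cv2.imwrite("pics/s4c.png",a)
```

```text
[ 524.51932408 -162.76066221  156.60947654] [-3.14104487e+00  1.14623793e-03 -3.06204887e+00] [ 0.40011311  0.43237525 -0.77287833] 85.18215184398278
```

View pics/s4c.png

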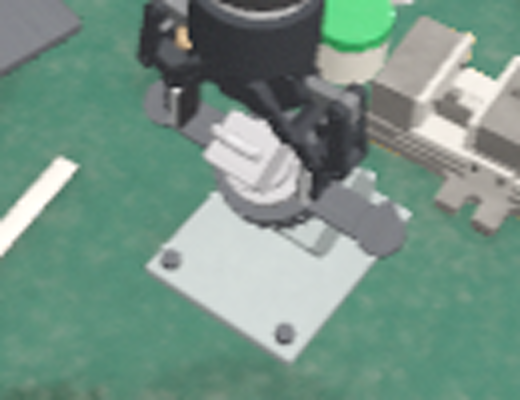

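View pics/w4.png

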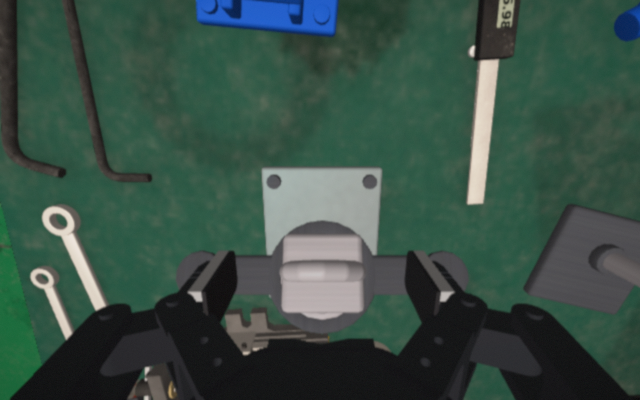

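arm_command:
  commands:
    - [[0,0,0,0],[0,0,0,0],[0,0,0,0],[0,0,0,0],[0,0,0,0],[0,0,0,0],[0,0,0,0]]
  gripper: -1
  force: 60

```text
clock: 10.85
eef_pos: [524.1, -162.7, 156.0]
tcp_rot: [-3.141, 0.0, -3.062]
force: [-1.0, 0.9, 4.6]
opening: 37.0
```

Run:
```python
from h import *
s,c=snap("w5")
print(s["eef_pos"],s["tcp_rot"],s["force"],s["wrist_torque"],s["opening"])
```

```text
[ 524.13723708 -162.65425528  156.04168047] [-3.14138529e+00  2.97089752e-04 -3.06204329e+00] [-0.95540609  0.87781458  4.58735239] [0.14960397 0.10735876 0.03996081] 37.03557207708326
```

View pics/w5.png

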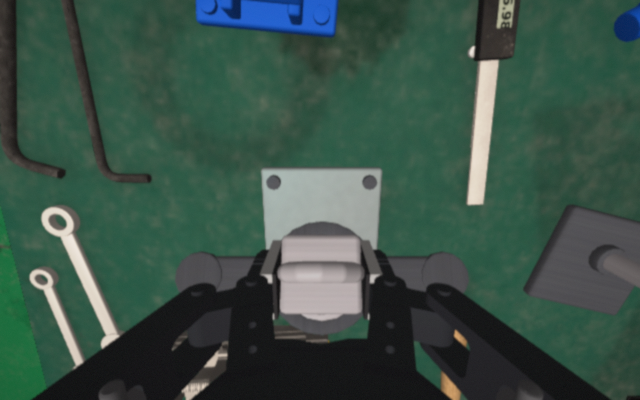

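arm_command:
  commands:
    - [[0.001,0,-0.0017,0],[0.003,0,-0.0052,0],[0.006,0,-0.0104,0],[0.01,0,-0.0173,0],[0.01,0,-0.0173,0]]

```text
clock: 11.52
eef_pos: [513.5, -163.5, 173.8]
tcp_rot: [-3.141, -0.0, -3.062]
force: [0.5, -0.0, -2.4]
opening: 37.0
```

arm_command:
  commands:
    - [[0.007,0,-0.0121,0],[0.015,0,-0.026,0],[0.023,0,-0.0398,0],[0.031,0,-0.0537,0],[0.038,0,-0.0658,0],[0.04,0,-0.0693,0],[0.04,0,-0.0693,0],[0.04,0,-0.0693,0]]

```text
clock: 12.52
eef_pos: [474.2, -166.5, 241.9]
tcp_rot: [3.141, -0.001, -3.062]
force: [-0.3, -0.5, -4.4]
opening: 37.2
```

Run:
```python
from h import *
import cv2
s,c=snap("s6","scene")
print(s["eef_pos"],s["tcp_rot"],s["force"],s["wrist_torque"],s["opening"])
a=cv2.resize(c["pixels"][150:300,250:450,::-1],None,fx=4,fy=4,interpolation=cv2.INTER_CUBIC)
cv2.imwrite("pics/s6c.png",a)
```

```text
[ 474.17100166 -166.51231434  241.93674572] [ 3.14133008e+00 -7.18596427e-04 -3.06199691e+00] [-0.30932587 -0.45580956 -4.41981942] [ 0.00478684  0.07771537 -0.00800892] 37.16831659165931
```

View pics/s6c.png

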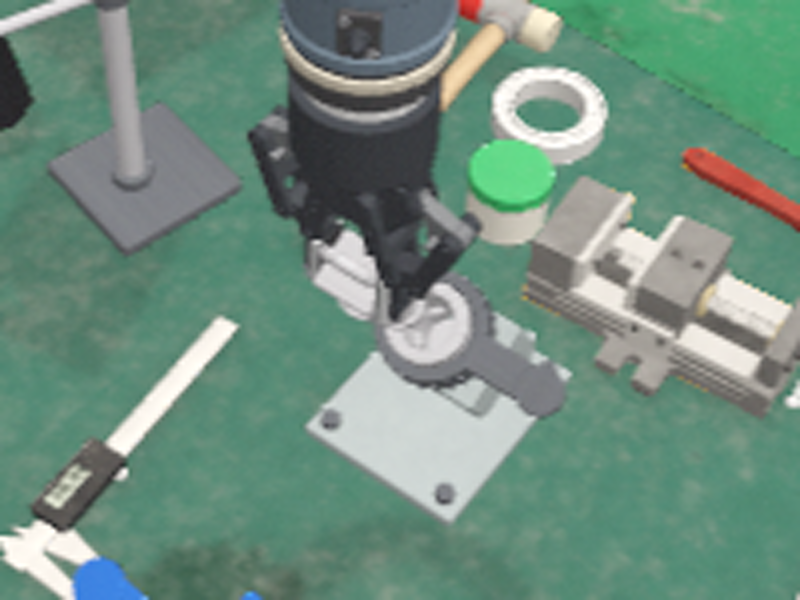

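Run:
```python
from h import *
from plant import bot
s=bot.sense()
print(s["clock"],togo(s,[515,150,350]))
```

```text
12.575 (array([-0.0658,  0.3123, -0.1081]), 0)
```

arm_command:
  commands:
    - [[0,0.01,-0.04,0],[0,0.03,-0.08,0],[-0.01,0.07,-0.108,0],[-0.03,0.12,-0.108,0],[-0.05,0.17,-0.108,0],[-0.066,0.22,-0.108,0],[-0.066,0.26,-0.108,0],[-0.066,0.29,-0.108,0],[-0.066,0.305,-0.108,0],[-0.066,0.312,-0.108,0],[-0.066,0.312,-0.108,0],[-0.066,0.312,-0.108,0]]

```text
clock: 14.08
eef_pos: [515.3, 148.8, 350.5]
tcp_rot: [-3.141, 0.0, -3.063]
force: [0.3, -0.1, -3.8]
opening: 37.0
```

arm_command:
  commands:
    - [[0,0,0,0]]

```text
clock: 14.2
eef_pos: [515.3, 148.9, 350.5]
tcp_rot: [-3.141, 0.0, -3.063]
force: [0.9, 0.7, -4.2]
opening: 37.2
```

Run:
```python
from h import *
s,c=snap("w7")
print(s["eef_pos"],s["tcp_rot"],s["force"],s["dq"].round(3),s["opening"])
```

```text
[515.31564829 148.918901   350.51184549] [-3.14139349e+00  1.28570362e-04 -3.06311179e+00] [ 0.90034023  0.6729899  -4.23041169] [ 0.003 -0.001  0.001 -0.001  0.003  0.   ] 37.190416192010005
```

View pics/w7.png

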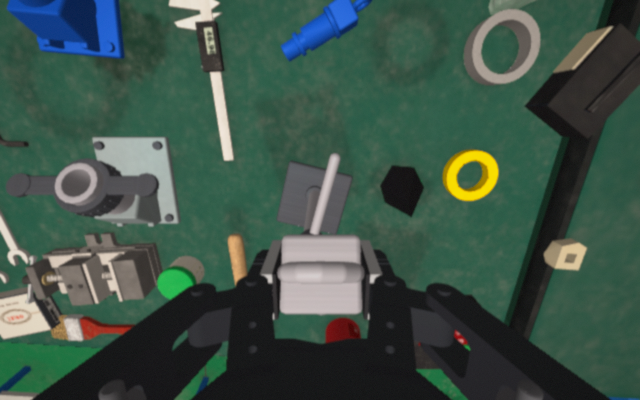

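Run:
```python
import cv2
t=cv2.imread("pics/w7.png");u=cv2.imread("pics/w1.png")
a=cv2.resize(t[145:245,270:370],None,fx=4,fy=4,interpolation=cv2.INTER_CUBIC)
b=cv2.resize(u[240:340,520:620],None,fx=4,fy=4,interpolation=cv2.INTER_CUBIC)
import numpy as np
cv2.imwrite("pics/w7c.png",np.hstack([a,b]))
```

```text
(no output)
```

View pics/w7c.png

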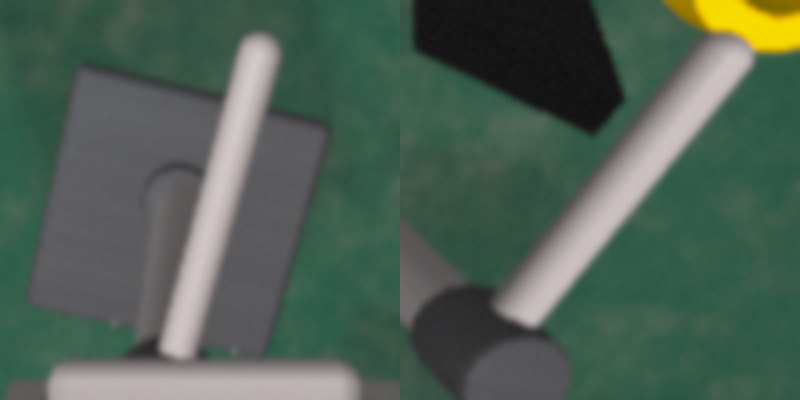

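```bash
cat > fitp.py <<'E'
from fitc import *
s7,c7=pickle.load(open("w7.pkl","rb"));W7=wristcam(c7,s7)
s1,c1=pickle.load(open("w1.pkl","rb"));W1=wristcam(c1,s1)
u4=lambda o,p:np.array([(p[0]+.5)/4-.5+o[0],(p[1]+.5)/4-.5+o[1]])
def ax(psi,p8): return np.array([np.cos(psi)*np.cos(p8),np.sin(psi)*np.cos(p8),-np.sin(p8)])
tips=[(T,ts(168,530)[1]),(S,ss(166,160)[1]),(W7,u4((270,145),(263,36))),(W1,u4((520,240),(337,42)))]
lines=[(T,ts(246,225)[1]),(S,ss(388,86)[1]),(W7,u4((270,145),(181,345))),(W1,u4((520,240),(120,308)))]
def fp(use,pitch=np.radians(8)):
    def f(p):
        a=ax(p[3],pitch);r=[]
        for k in use:
            c,uv=tips[k];r+=list(proj(c,p[:3])-uv)
            c,uv=lines[k];q0=proj(c,p[:3]);q1=proj(c,p[:3]+80*a);d=(q1-q0)/np.linalg.norm(q1-q0)
            r.append(d[0]*(uv-q0)[1]-d[1]*(uv-q0)[0])
        return np.array(r)
    r=least_squares(f,[480,158,221,-.14]);return r.x.round(2),r.fun.round(1)
if __name__=="__main__":
    for u in ([0,1],[2],[2,3],[0,2],[0,1,2],[0,1,2,3]): print(u,*fp(u))
E
python3 fitp.py
```

```text
[0, 1] [ 4.7789e+02  1.6028e+02  2.1902e+02 -1.7000e-01] [-0.2 -0.1 -0.3  0.1  0.4  0.5]
[2] [ 4.7590e+02  1.5864e+02  2.2047e+02 -1.6000e-01] [ 0. -0.  0.]
[2, 3] [ 4.7598e+02  1.5873e+02  2.2217e+02 -1.6000e-01] [ 0.2  0.3 -0.3 -0.2 -0.5  0.4]
[0, 2] [ 4.7599e+02  1.5858e+02  2.2223e+02 -1.6000e-01] [ 0.1  0.8 -0.3  0.   0.4  0.1]
[0, 1, 2] [ 4.7625e+02  1.5880e+02  2.2068e+02 -1.6000e-01] [ 0.2  0.7 -0.5 -0.1  0.6  0.7  0.1  0.4  0. ]
[0, 1, 2, 3] [ 4.7619e+02  1.5886e+02  2.2199e+02 -1.6000e-01] [-0.   0.7 -0.5 -0.2  0.2  0.9  0.3  0.6 -0.3 -0.3 -0.3  0.3]
```

Run:
```python
import cv2
t=cv2.imread("pics/w7.png")
cv2.imwrite("pics/w7d.png",cv2.resize(t[220:330,250:390],None,fx=5.5,fy=5.5,interpolation=cv2.INTER_CUBIC))
```

```text
(no output)
```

View pics/w7d.png

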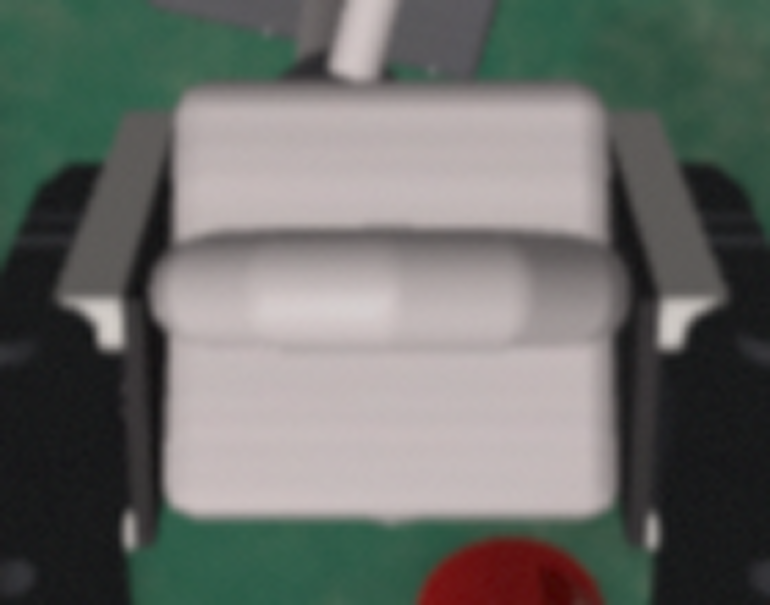

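```bash
cat > fita.py <<'E'
from fitp import *
M=np.linalg.inv(c7["mount"])
C=dict(c7);C["R"]=M[:3,:3];C["t"]=M[:3,3]
px=lambda x,y:np.array([(x+.5)/5.5-.5+250,(y+.5)/5.5-.5+220])
def RA(th): return np.array([[-np.cos(th),0,np.sin(th)],[0,1,0],[-np.sin(th),0,-np.cos(th)]])
def model(p):
    R=RA(p[3]);b=p[:3];P=lambda *l:proj(C,b+R@np.array(l,float))
    o=[]
    o+=list(P(-18,19,15)-px(606,90))+list(P(-18,-19,15)-px(176,90))
    o+=list(P(18,19,15)-px(617,517))+list(P(18,-19,15)-px(165,517))
    # ring silhouette rows: torus sample
    a=np.linspace(0,2*np.pi,120)[:,None];f=np.linspace(0,2*np.pi,24)[None]
    X=np.stack([4*np.sin(f)+0*a,(14+4*np.cos(f))*np.sin(a),28+(14+4*np.cos(f))*np.cos(a)],-1).reshape(-1,3)
    q=(X@R.T+b)@C["R"].T+C["t"];u=C["fx"]*q[:,0]/q[:,2]+C["cx"];v=C["fy"]*q[:,1]/q[:,2]+C["cy"]
    o+=[v.min()-px(0,228)[1],v.max()-px(0,348)[1],u.min()-px(152,0)[0],u.max()-px(628,0)[0]]
    return np.array(o)
r=least_squares(model,[-4,0,-5,np.radians(31)],diff_step=1e-4)
if __name__=="__main__":
    print(r.x[:3],np.degrees(r.x[3]),r.fun.round(1))
    eye=r.x[:3]+RA(r.x[3])@[0,0,28];print("eye in tool",eye)
E
python3 fita.py
```

```text
[-6.85487596 -0.67536671 -1.50782826] 32.08880496567093 [-0.3 -0.5  0.2 -0.6  0.4  0.4 -0.6  0.4  0.3 -0.1  1.1 -0.8]
eye in tool [  8.01964944  -0.67536671 -25.23014885]
```

Run:
```python
from h import *
from plant import bot
s=bot.sense()
print(s["clock"],s["joint_pos"],togo(s,[434,165,345],-.16))
```

```text
14.25 [ 2.81648478e-01  2.49332465e-01  2.82988828e-01  1.60435374e+00
 -1.37269653e-04  2.03032016e-01] (array([0.0798, 0.0223, 0.0055]), np.float64(-166.33))
```

arm_command:
  commands:
    - [[0.02,0.005,0,-4],[0.04,0.015,0,-12],[0.06,0.022,0.005,-22],[0.08,0.022,0.005,-32],[0.08,0.022,0.005,-42],[0.08,0.022,0.005,-52],[0.08,0.022,0.005,-62],[0.08,0.022,0.005,-72],[0.08,0.022,0.005,-82],[0.08,0.022,0.005,-92],[0.08,0.022,0.005,-102],[0.08,0.022,0.005,-110]]

```text
clock: 15.75
eef_pos: [433.8, 164.9, 345.6]
tcp_rot: [-3.141, -0.0, -1.138]
force: [-0.0, 0.1, -4.9]
opening: 36.9
```

arm_command:
  commands:
    - [[0,0,0,-8],[0,0,0,-17],[0,0,0,-27],[0,0,0,-37],[0,0,0,-46],[0,0,0,-52],[0,0,0,-55],[0,0,0,-56.3],[0,0,0,-56.3],[0,0,0,-56.3]]

```text
clock: 17.0
eef_pos: [433.7, 165.2, 345.5]
tcp_rot: [3.142, -0.0, -0.16]
force: [-0.1, 0.2, -3.5]
opening: 37.1
```

Run:
```python
from h import *
s,c=snap("w8")
print(s["clock"],s["eef_pos"],s["tcp_rot"],s["joint_pos"].round(3),s["dq"].round(3),togo(s,[434,165,201.2],-.16))
```

```text
17.0 [433.73662767 165.1770386  345.46914253] [ 3.14154090e+00 -1.20278336e-04 -1.60450827e-01] [ 0.364  0.118  0.105  1.557 -0.    -2.617] [ 0.001  0.     0.    -0.     0.001 -0.004] (array([3.000e-04, 1.000e-04, 1.443e-01]), np.float64(-0.03))
```

View pics/w8.png

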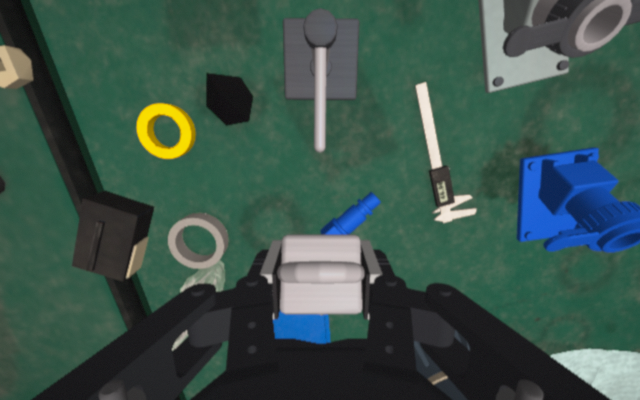

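Run:
```python
import cv2
t=cv2.imread("pics/w8.png")
cv2.imwrite("pics/w8c.png",cv2.resize(t[5:160,270:370],None,fx=3.8,fy=3.8,interpolation=cv2.INTER_CUBIC))
```

```text
(no output)
```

View pics/w8c.png

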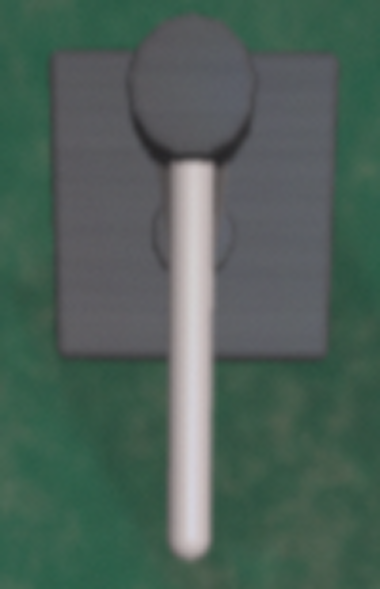

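Run:
```python
from fita import *
import fitp
s8,c8=pickle.load(open("w8.pkl","rb"));W8=wristcam(c8,s8)
fitp.tips.append((W8,np.array([319.6,150.8])));fitp.lines.append((W8,np.array([320.3,50.])))
for u in ([4],[2,4],[2,3,4],[0,1,2,3,4]): 
    p,f=fp(u);print(u,p,f)
    a=ax(p[3],np.radians(8))
    tgt=p[:3]-35*a
    R=Ro.from_euler("xyz",s8["tcp_rot"]).as_matrix()
    eye=np.array([8.0,-.6,-25.3]);print("shift mm",R.T@(tgt-s8["eef_pos"])-eye, "axis in tool",R.T@a)
```

```text
[4] [ 4.7600e+02  1.5859e+02  2.2128e+02 -1.7000e-01] [0. 0. 0.]
shift mm [1.00727586e-01 1.31583151e-02 1.44619029e+02] axis in tool [0.99020617 0.00944889 0.13929269]
[2, 4] [ 4.7590e+02  1.5858e+02  2.2151e+02 -1.6000e-01] [-0.   0.1 -0.5  0.   0.1  0.4]
shift mm [2.06064383e-03 3.85606890e-01 1.44389036e+02] axis in tool [ 9.90251221e-01 -4.53647379e-04  1.39292184e-01]
[2, 3, 4] [ 4.7601e+02  1.5863e+02  2.2232e+02 -1.6000e-01] [ 0.1  0.4 -0.6 -0.1 -0.4  0.3 -0.   0.1  0.3]
shift mm [1.02756995e-01 3.18717080e-01 1.43579045e+02] axis in tool [ 9.90251221e-01 -4.53647379e-04  1.39292184e-01]
[0, 1, 2, 3, 4] [ 4.7613e+02  1.5868e+02  2.2222e+02 -1.7000e-01] [ 0.   0.7 -0.6 -0.2  0.2  0.9  0.1  0.5 -0.5 -0.2 -0.3  0.2 -0.1 -0.
  0.3]
shift mm [ 2.14792150e-01 -9.64062474e-02  1.43679037e+02] axis in tool [0.99020617 0.00944889 0.13929269]
```

arm_command:
  commands:
    - [[-0.01,0,0.03,0],[-0.015,0,0.07,0],[-0.015,0,0.1,0],[-0.01,0,0.12,0],[0,0,0.135,0],[0,0,0.142,0],[0,0,0.144,0],[0,0,0.144,0],[0,0,0.144,0]]

```text
clock: 18.18
eef_pos: [433.9, 165.3, 202.0]
tcp_rot: [-3.141, -0.001, -0.159]
force: [1.1, 0.4, -4.0]
opening: 37.0
```

Run:
```python
from h import *
import cv2
s,c=snap("w9");print(s["clock"],s["eef_pos"],s["tcp_rot"])
a=c["pixels"][100:300,220:420,::-1]
s,c=snap("s9","scene")
b=c["pixels"][120:220,180:300,::-1]
cv2.imwrite("pics/w9c.png",cv2.resize(a,None,fx=3,fy=3,interpolation=cv2.INTER_CUBIC))
cv2.imwrite("pics/s9c.png",cv2.resize(b,None,fx=6,fy=6,interpolation=cv2.INTER_CUBIC))
```

```text
18.175 [433.88680094 165.34565831 202.00383375] [-3.14120826e+00 -8.67047415e-04 -1.59488475e-01]
```

View pics/w9c.png

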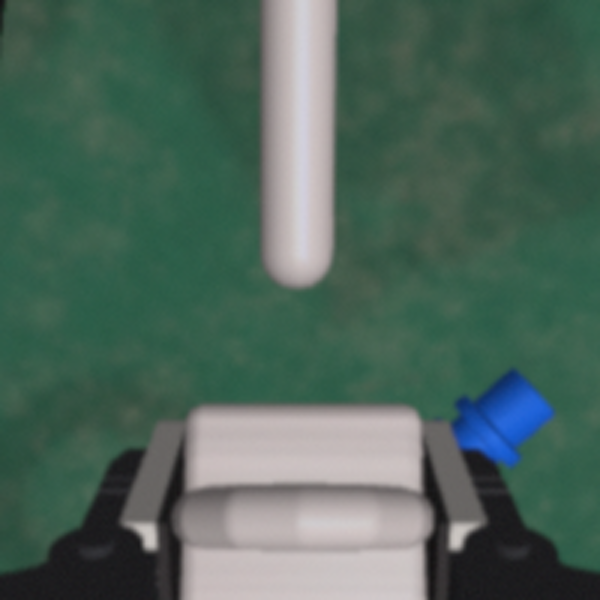

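View pics/s9c.png

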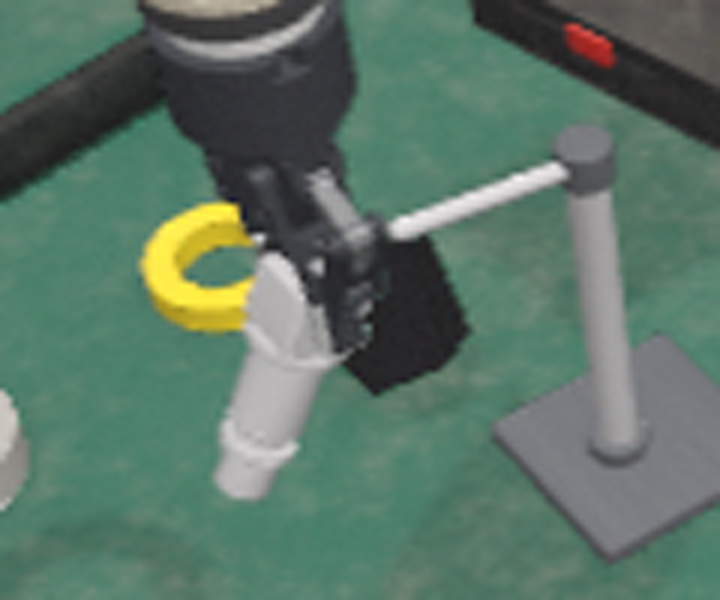

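Run:
```python
from fita import *
import fitp
s8,c8=pickle.load(open("w8.pkl","rb"));W8=wristcam(c8,s8)
s9,c9=pickle.load(open("w9.pkl","rb"));W9=wristcam(c9,s9)
fitp.tips.append((W8,np.array([319.6,150.8])));fitp.lines.append((W8,np.array([320.3,50.])))
fitp.tips.append((W9,np.array([318.8,195.])));fitp.lines.append((W9,np.array([319.2,101.])))
R=Ro.from_euler("xyz",s9["tcp_rot"]).as_matrix()
for u in ([5],[4,5],[2,4,5],[0,1,2,3,4,5]): 
    p,f=fp(u);a=ax(p[3],np.radians(8))
    print(u,p,f)
    print(" tip rel eye (tool)",(R.T@(p[:3]-s9["eef_pos"])-np.array([8.0,-.6,-25.3])).round(1),"axis",(R.T@a).round(3))
```

```text
[5] [ 4.7543e+02  1.5874e+02  2.2179e+02 -1.6000e-01] [-0.  0. -0.]
 tip rel eye (tool) [34.1  0.5  5.6] axis [0.99  0.001 0.14 ]
[4, 5] [ 4.7657e+02  1.5856e+02  2.2591e+02 -1.7000e-01] [-0.1 -0.   0.2 -0.1  0.  -0.2]
 tip rel eye (tool) [35.2  0.5  1.4] axis [0.99 0.01 0.14]
[2, 4, 5] [ 4.7581e+02  1.5864e+02  2.2300e+02 -1.6000e-01] [ 0.1  0.3 -0.4 -0.   0.5  0.4  0.1 -0.1 -0.1]
 tip rel eye (tool) [34.5  0.6  4.3] axis [0.99  0.001 0.14 ]
[0, 1, 2, 3, 4, 5] [ 4.7582e+02  1.5867e+02  2.2239e+02 -1.6000e-01] [ 0.   0.9 -0.6 -0.3  0.2  0.9  0.1  0.2 -0.5  0.1 -0.5  0.4 -0.1  0.4
  0.3  0.  -0.5 -0.1]
 tip rel eye (tool) [34.5  0.5  5. ] axis [0.99  0.001 0.14 ]
```

Run:
```python
from h import *
s,c=pickle.load(open("w9.pkl","rb"));W=wristcam(c,s)
R=Ro.from_euler("xyz",s["tcp_rot"]).as_matrix()
for z in (-19.8,):
  for y in(-1.2,-.6,-.1):
    print(y,proj(W,s["eef_pos"]+R@np.array([42.,y,z])))
```

```text
-1.2 [316.11301463 195.22843348]
-0.6 [317.56107447 195.22990253]
-0.1 [318.76778858 195.23112673]
```

Run:
```python
from h import *
for n in("w1","w2","w3","w5","w7","w8","w9"):
    s,c=pickle.load(open(n+".pkl","rb"));print(n,c["mount"][:3,3],c["cx"],c["cy"],c["fx"],c["mount"][0,0])
```

```text
w1 [  73.30227447   -0.75767831 -134.5799771 ] 320.6197585044943 200.8718998966976 287.67196291023726 0.0010300174141822788
w2 [  73.30299633   -0.75803628 -134.57987141] 320.6197585044943 200.8718998966976 287.67196291023726 0.0010300178242874818
w3 [  73.29905522   -0.75605772 -134.57993136] 320.6197585044943 200.8718998966976 287.67196291023726 0.001030027071773205
w5 [  73.29873143   -0.75589145 -134.57983934] 320.6197585044943 200.8718998966976 287.67196291023726 0.0010300123564987607
w7 [  73.29789448   -0.75546834 -134.57988316] 320.6197585044943 200.8718998966976 287.67196291023726 0.0010300237463788436
w8 [  74.23276887    0.64326402 -134.57998003] 320.6197585044943 200.8718998966976 287.67196291023726 0.0010300302360293897
w9 [  74.23214773    0.64379269 -134.57987639] 320.6197585044943 200.8718998966976 287.67196291023726 0.0010299762720498943
```

Run:
```python
from fita import *
import fitp
def wc2(n):
    s,c=pickle.load(open(n+".pkl","rb"));c["mount"]=c["mount"].copy();c["mount"][:3,3]=[73.765,-.056,-134.58];return s,wristcam(c,s)
s7,W7=wc2("w7");s8,W8=wc2("w8");s9,W9=wc2("w9");_,W1=wc2("w1")
fitp.tips[2]=(W7,tips[2][1]);fitp.lines[2]=(W7,lines[2][1]);fitp.tips[3]=(W1,tips[3][1]);fitp.lines[3]=(W1,lines[3][1])
fitp.tips.append((W8,np.array([319.6,150.8])));fitp.lines.append((W8,np.array([320.3,50.])))
fitp.tips.append((W9,np.array([318.9,195.])));fitp.lines.append((W9,np.array([319.3,101.])))
R=Ro.from_euler("xyz",s9["tcp_rot"]).as_matrix()
eye=np.array([8.5,0,-25.3])
for u in ([5],[4,5],[2,4,5],[2,3,4,5],[0,1,2,3,4,5]): 
    p,f=fp(u);a=ax(p[3],np.radians(8))
    print(u,p,f)
    print(" tip rel eye (tool)",(R.T@(p[:3]-s9["eef_pos"])-eye).round(1),"axis",(R.T@a).round(3))
```

```text
[5] [ 4.7511e+02  1.5946e+02  2.2189e+02 -1.6000e-01] [ 0. -0.  0.]
 tip rel eye (tool) [33.2 -0.7  5.5] axis [0.99  0.001 0.14 ]
[4, 5] [ 4.7621e+02  1.5929e+02  2.2590e+02 -1.7000e-01] [-0.  -0.   0.1 -0.1  0.  -0.2]
 tip rel eye (tool) [34.3 -0.8  1.4] axis [0.99 0.01 0.14]
[2, 4, 5] [ 4.7535e+02  1.5938e+02  2.2259e+02 -1.6000e-01] [ 0.2  0.3 -0.4  0.   0.5  0.4  0.1 -0.1 -0.1]
 tip rel eye (tool) [33.4 -0.7  4.8] axis [0.99  0.001 0.14 ]
[2, 3, 4, 5] [ 4.7536e+02  1.5941e+02  2.2230e+02 -1.6000e-01] [ 0.2  0.3 -0.5  0.  -0.5  0.4 -0.   0.5  0.3  0.  -0.3 -0.1]
 tip rel eye (tool) [33.4 -0.7  5. ] axis [0.99  0.001 0.14 ]
[0, 1, 2, 3, 4, 5] [ 4.7543e+02  1.5940e+02  2.2226e+02 -1.6000e-01] [-0.3  1.1 -0.3 -0.5  0.2  1.   0.2  0.3 -0.5 -0.1 -0.4  0.3 -0.   0.4
  0.2  0.  -0.5 -0.1]
 tip rel eye (tool) [33.5 -0.7  5.1] axis [0.99  0.001 0.14 ]
```

arm_command:
  commands:
    - [[0.005,-0.0007,0.0008,0],[0.01,-0.0007,0.0015,0],[0.016,-0.0007,0.0023,0],[0.022,-0.0007,0.0032,0],[0.028,-0.0007,0.004,0],[0.033,-0.0007,0.0047,0],[0.036,-0.0007,0.0051,0],[0.036,-0.0007,0.0051,0]]

```text
clock: 19.27
eef_pos: [469.5, 160.1, 196.2]
tcp_rot: [3.141, 0.0, -0.16]
force: [-0.2, 0.2, -3.9]
opening: 37.0
```

Run:
```python
from h import *
import cv2
s,c=snap("w10");print(s["clock"],s["eef_pos"],s["tcp_rot"],s["force"])
a=c["pixels"][150:350,220:420,::-1]
s,c=snap("s10","scene")
b=c["pixels"][120:220,180:300,::-1]
cv2.imwrite("pics/w10c.png",np.hstack([cv2.resize(a,(400,400),interpolation=cv2.INTER_CUBIC),cv2.resize(b[:,10:110],(400,400),interpolation=cv2.INTER_CUBIC)]))
```

```text
19.275 [469.46689531 160.12504219 196.20773789] [ 3.14139303e+00  1.90147223e-04 -1.59745143e-01] [-0.18464511  0.21886929 -3.91481999]
```

View pics/w10c.png

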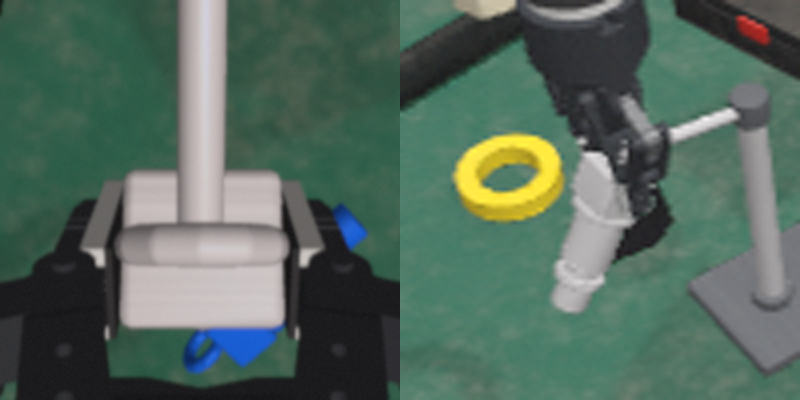

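arm_command:
  commands:
    - [[0.004,0,0.0006,0],[0.009,0,0.0013,0],[0.014,0,0.002,0],[0.019,0,0.0027,0],[0.024,0,0.0034,0],[0.027,0,0.0038,0],[0.027,0,0.0038,0],[0.027,0,0.0038,0]]

```text
clock: 20.38
eef_pos: [494.4, 154.9, 189.5]
tcp_rot: [3.138, 0.005, -0.16]
force: [-1.2, -0.4, -28.0]
opening: 36.8
```

Run:
```python
from h import *
import cv2
s,c=snap("w11");print(s["clock"],s["eef_pos"],s["tcp_rot"],s["force"])
a=c["pixels"][150:350,220:420,::-1]
s,c=snap("t11","top")
b=c["pixels"][160:260,180:280,::-1]
cv2.imwrite("pics/w11c.png",np.hstack([cv2.resize(a,(400,400),interpolation=cv2.INTER_CUBIC),cv2.resize(b,(400,400),interpolation=cv2.INTER_CUBIC)]))
```

```text
20.375 [494.43757756 154.9494683  189.53283686] [ 3.13790225  0.00527113 -0.15976408] [ -1.16670158  -0.39640994 -28.00608627]
```

View pics/w11c.png

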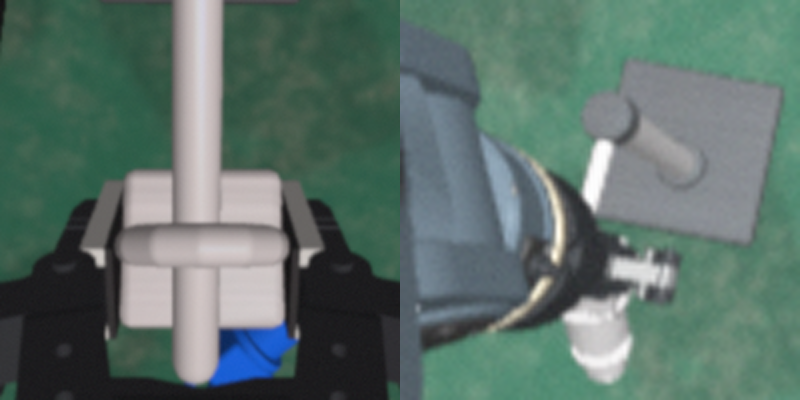

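arm_command:
  commands:
    - [[0,0,0.001,0],[0,0,0.002,0],[0,0,0.002,0],[0,0,0.002,0]]

```text
clock: 20.98
eef_pos: [494.8, 155.0, 189.3]
tcp_rot: [3.139, 0.003, -0.16]
force: [-5.1, -3.6, -20.8]
opening: 36.6
```

arm_command:
  commands:
    - [[0,0,0.001,0],[0,0,0.0015,0],[0,0,0.0015,0],[0,0,0.0015,0]]

```text
clock: 21.48
eef_pos: [495.7, 155.6, 188.9]
tcp_rot: [3.141, 0.001, -0.16]
force: [-5.8, -1.8, -13.1]
opening: 37.0
```

Run:
```python
from h import *
import cv2
s,c=snap("w12");print(s["clock"],s["eef_pos"],s["tcp_rot"],s["force"],s["wrist_torque"])
a=c["pixels"][150:350,220:420,::-1]
s,c=snap("s12","scene")
b=c["pixels"][120:220,190:290,::-1]
cv2.imwrite("pics/w12c.png",np.hstack([cv2.resize(a,(400,400),interpolation=cv2.INTER_CUBIC),cv2.resize(b,(400,400),interpolation=cv2.INTER_CUBIC)]))
```

```text
21.475 [495.65425559 155.60089143 188.87381627] [ 3.14081067e+00  7.45509581e-04 -1.59670377e-01] [ -5.79508507  -1.7876545  -13.13803352] [-0.34237359  0.7234737   0.00886558]
```

View pics/w12c.png

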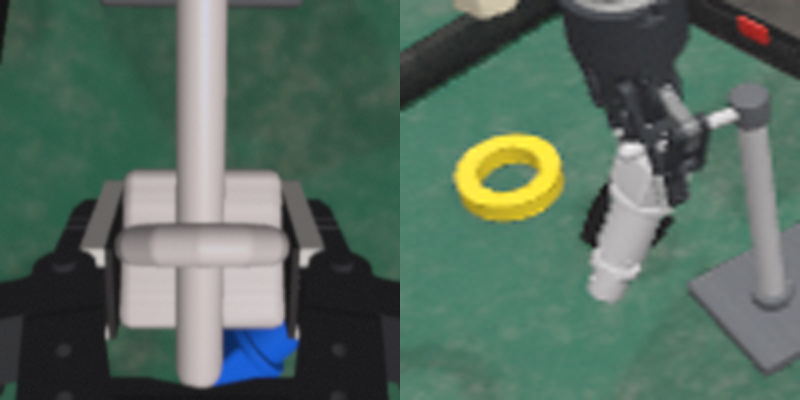

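arm_command:
  commands:
    - [[-0.0005,0,0.001,0],[-0.001,0,0.002,0],[-0.001,0,0.002,0],[-0.001,0,0.002,0]]

```text
clock: 22.08
eef_pos: [495.7, 156.3, 187.7]
tcp_rot: [-3.141, -0.002, -0.16]
force: [0.0, -0.5, -4.5]
opening: 37.2
```

arm_command:
  commands:
    - [[0,0,0.0005,0],[0,0,0.001,0],[0,0,0.001,0]]

```text
clock: 22.45
eef_pos: [495.1, 156.1, 186.0]
tcp_rot: [3.142, -0.0, -0.16]
force: [0.1, 0.5, -4.9]
opening: 36.7
```

arm_command:
  commands:
    - [[0,0,0.0005,0],[0,0,0.001,0],[0,0,0.001,0]]

```text
clock: 22.82
eef_pos: [495.0, 156.1, 185.0]
tcp_rot: [3.141, 0.0, -0.16]
force: [0.0, 0.6, -3.5]
opening: 37.1
```

arm_command:
  commands:
    - [[0,0,0.0005,0],[0,0,0.001,0],[0,0,0.001,0]]

```text
clock: 23.2
eef_pos: [495.1, 156.1, 184.1]
tcp_rot: [3.142, -0.0, -0.16]
force: [-0.3, 0.1, -3.1]
opening: 36.7
```

arm_command:
  commands:
    - [[0,0,0.0005,0],[0,0,0.001,0],[0,0,0.001,0]]

```text
clock: 23.58
eef_pos: [495.3, 156.1, 183.7]
tcp_rot: [-3.141, -0.001, -0.16]
force: [-2.0, -0.6, 5.1]
opening: 37.5
```

arm_command:
  commands:
    - [[0,0,-0.0005,0],[0,0,-0.0005,0],[0,0,-0.0005,0],[0,0,-0.0005,0]]
  gripper: -1
  force: 20

```text
clock: 24.08
eef_pos: [495.2, 156.1, 183.7]
tcp_rot: [-3.142, -0.0, -0.159]
force: [-2.6, 0.1, 4.3]
opening: 36.9
```

arm_command:
  commands:
    - [[0,0,0,0],[0,0,0,0]]
  gripper: -0.18

```text
clock: 24.32
eef_pos: [495.2, 156.1, 183.7]
tcp_rot: [-3.142, -0.0, -0.159]
force: [-0.8, 0.8, 5.8]
opening: 37.0
```

Run:
```python
from h import *
import cv2
s,c=snap("s13","scene");print(s["clock"],s["eef_pos"],s["force"],s["wrist_torque"],s["opening"])
b=c["pixels"][120:220,190:290,::-1]
cv2.imwrite("pics/s13c.png",cv2.resize(b,(500,500),interpolation=cv2.INTER_CUBIC))
```

```text
24.325 [495.18978007 156.12014388 183.71980645] [-0.82529068  0.79152201  5.78647649] [-0.09394533 -0.026145   -0.05023278] 36.95862052892022
```

View pics/s13c.png

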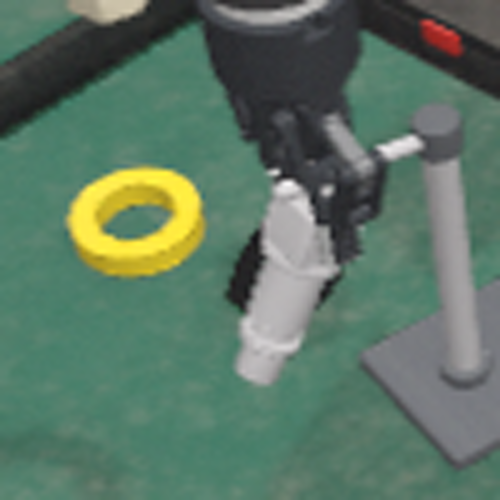

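arm_command:
  commands:
    - [[0,0,-0.0003,0],[0,0,-0.0003,0],[0,0,-0.0003,0]]
  gripper: -0.14

```text
clock: 24.75
eef_pos: [495.1, 156.1, 183.8]
tcp_rot: [3.142, -0.0, -0.16]
force: [-1.1, -0.3, 2.9]
opening: 37.3
```

arm_command:
  commands:
    - [[0,0,0,0],[0,0,0,0],[0,0,0,0]]
  gripper: -0.125

```text
clock: 25.12
eef_pos: [495.2, 156.1, 183.8]
tcp_rot: [3.142, -0.0, -0.16]
force: [0.9, -0.0, 0.7]
opening: 37.7
```

arm_command:
  commands:
    - [[0,0,0,0],[0,0,0,0],[0,0,0,0]]
  gripper: -0.115

```text
clock: 25.5
eef_pos: [495.1, 156.1, 183.7]
tcp_rot: [3.141, 0.0, -0.16]
force: [2.6, -0.5, -1.1]
opening: 37.7
```

Run:
```python
from h import *
import cv2
s,c=snap("s14","scene");print(s["clock"],s["eef_pos"],s["force"],s["wrist_torque"],s["opening"])
b=c["pixels"][120:220,190:290,::-1]
cv2.imwrite("pics/s14c.png",cv2.resize(b,(500,500),interpolation=cv2.INTER_CUBIC))
```

```text
25.5 [495.08743785 156.07752294 183.73691736] [ 2.5919436  -0.45972545 -1.09004433] [ 0.06312491 -0.4808957   0.04085944] 37.68164031330701
```

View pics/s14c.png

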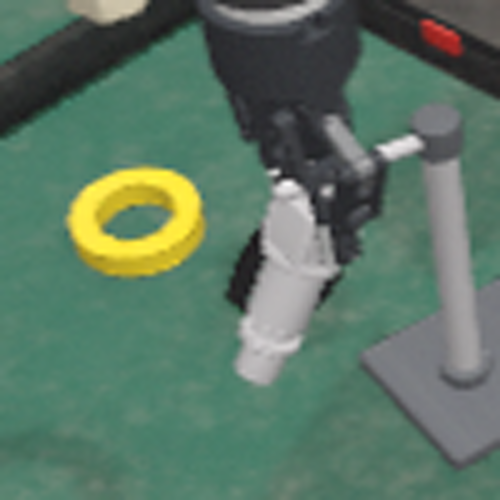

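arm_command:
  commands:
    - [[0,0,0,0],[0,0,0,0],[0,0,0,0]]
  gripper: -0.108

```text
clock: 25.92
eef_pos: [494.8, 156.0, 183.8]
tcp_rot: [3.141, 0.0, -0.16]
force: [0.1, -1.0, 0.3]
opening: 38.0
```

arm_command:
  commands:
    - [[0,0,0,0],[0,0,0,0],[0,0,0,0]]
  gripper: -0.102

```text
clock: 26.3
eef_pos: [495.0, 156.0, 183.8]
tcp_rot: [3.141, 0.0, -0.16]
force: [0.7, 0.4, -0.4]
opening: 38.5
```

arm_command:
  commands:
    - [[0,0,0,0],[0,0,0,0],[0,0,0,0]]
  gripper: -0.097

```text
clock: 26.68
eef_pos: [495.0, 156.1, 183.8]
tcp_rot: [3.141, -0.0, -0.16]
force: [-0.1, 0.3, 0.0]
opening: 38.6
```

Run:
```python
from h import *
import cv2
s,c=snap("s15","scene");print(s["clock"],s["eef_pos"],s["force"],s["wrist_torque"],s["opening"])
b=c["pixels"][120:220,190:290,::-1]
cv2.imwrite("pics/s15c.png",cv2.resize(b,(500,500),interpolation=cv2.INTER_CUBIC))
```

```text
26.675 [495.04308308 156.0594784  183.80670033] [-0.09310529  0.31124566  0.01383377] [-0.03891272 -0.02314869 -0.00389606] 38.61617397229929
```

View pics/s15c.png

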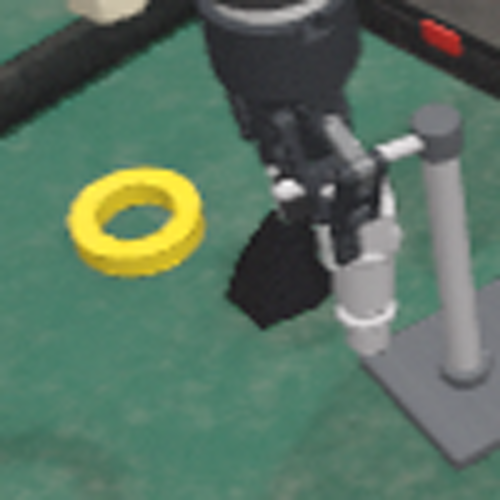

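arm_command:
  commands:
    - [[0,0,0,0],[0,0,0,0],[0,0,0,0],[0,0,0,0],[0,0,0,0],[0,0,0,0],[0,0,0,0],[0,0,0,0]]
  gripper: 0

```text
clock: 27.72
eef_pos: [495.0, 156.0, 183.8]
tcp_rot: [3.142, -0.0, -0.16]
force: [-0.2, -0.8, 0.7]
opening: 42.6
```

Run:
```python
from h import *
import cv2
o=[]
for i in range(4):
    s,c=snap(f"s16_{i}","scene");o.append(cv2.resize(c["pixels"][150:220,220:290,::-1],(380,280) if 0 else (280,280),interpolation=cv2.INTER_CUBIC))
    for k in range(1): pass
print(s["clock"],s["force"],s["opening"])
s,c=snap("w16");o2=cv2.resize(c["pixels"][150:350,220:420,::-1],(560,560))
cv2.imwrite("pics/s16.png",np.vstack([np.hstack(o[:2]),np.hstack(o[2:])]))
cv2.imwrite("pics/w16c.png",o2)
```

```text
27.875 [-0.2275497  -0.00634755  0.97112379] 42.65078917037133
```

View pics/s16.png

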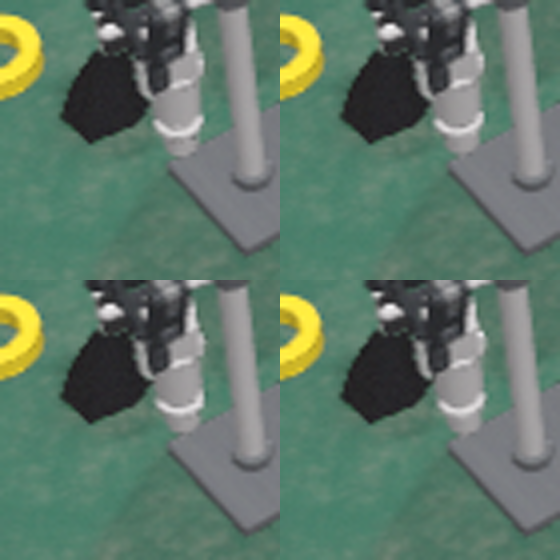

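View pics/w16c.png

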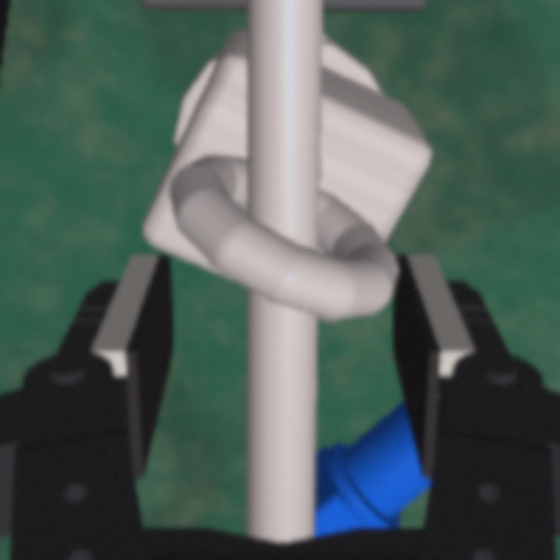

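arm_command:
  commands:
    - [[0,0,0,0],[0,0,0,0],[0,0,0,0],[0,0,0,0],[0,0,0,0],[0,0,0,0],[0,0,0,0],[0,0,0,0]]
  gripper: 1

```text
clock: 28.98
eef_pos: [495.0, 156.1, 183.8]
tcp_rot: [3.141, 0.0, -0.16]
force: [-0.7, 1.0, -0.0]
opening: 85.1
```

Run:
```python
from h import *
import cv2
s,c=snap("w17");print(s["clock"],s["force"],s["opening"])
o2=cv2.resize(c["pixels"][120:320,220:420,::-1],(400,400))
s,c=snap("s17","scene")
cv2.imwrite("pics/w17c.png",np.hstack([o2,cv2.resize(c["pixels"][130:230,210:310,::-1],(400,400))]))
```

```text
28.975 [-0.70857966  1.0087721  -0.01082159] 85.06072897251954
```

View pics/w17c.png

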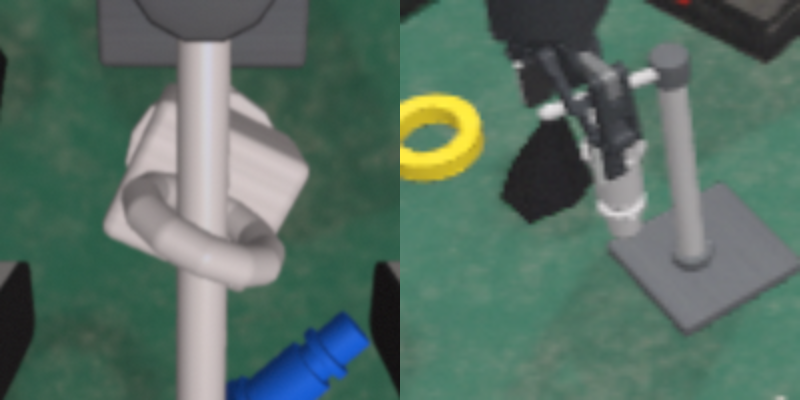

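arm_command:
  commands:
    - [[0,0,-0.01,0],[0,0,-0.03,0],[0,0,-0.06,0],[0,0,-0.1,0],[0,0,-0.13,0],[0,0,-0.15,0],[-0.02,0,-0.16,0],[-0.05,0,-0.16,0],[-0.08,0,-0.16,0],[-0.1,0,-0.16,0],[-0.1,0,-0.16,0],[-0.1,0,-0.16,0]]

```text
clock: 30.58
eef_pos: [396.6, 172.1, 343.9]
tcp_rot: [-3.142, -0.0, -0.159]
force: [0.4, -0.7, 1.4]
opening: 85.6
```

Run:
```python
from h import *
import cv2
s,c=snap("w18");print(s["clock"],s["eef_pos"],s["force"],s["opening"])
s,c=snap("s18","scene")
cv2.imwrite("pics/s18c.png",cv2.resize(c["pixels"][130:230,210:310,::-1],(500,500),interpolation=cv2.INTER_CUBIC))
```

```text
30.575 [396.58524783 172.06957907 343.86762134] [ 0.36661986 -0.69685585  1.42857102] 85.57989526333954
```

View pics/w18.png

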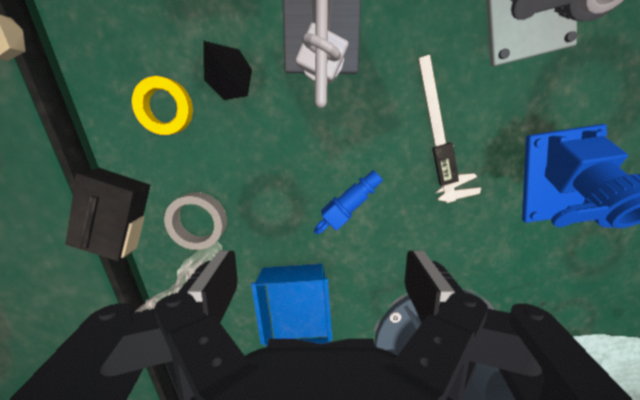

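View pics/s18c.png

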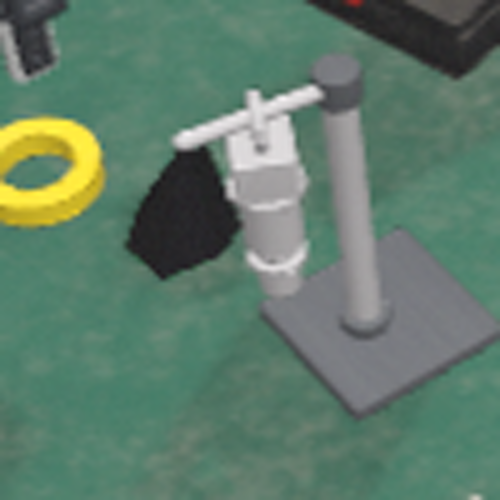

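arm_command:
  commands:
    - [[0,0,0,0],[0,0,0,0],[0,0,0,0],[0,0,0,0],[0,0,0,0],[0,0,0,0],[0,0,0,0],[0,0,0,0],[0,0,0,0],[0,0,0,0],[0,0,0,0],[0,0,0,0]]

```text
clock: 32.17
eef_pos: [396.3, 172.0, 343.8]
tcp_rot: [3.141, 0.0, -0.16]
force: [0.8, -0.5, 0.9]
opening: 85.6
```

arm_command:
  commands:
    - [[0,0,0,0],[0,0,0,0],[0,0,0,0],[0,0,0,0],[0,0,0,0],[0,0,0,0],[0,0,0,0],[0,0,0,0],[0,0,0,0],[0,0,0,0],[0,0,0,0],[0,0,0,0]]

```text
clock: 33.67
eef_pos: [396.3, 172.0, 343.8]
tcp_rot: [3.142, 0.0, -0.16]
force: [-0.2, -0.0, 0.3]
opening: 85.4
```

Run:
```python
from h import *
import cv2
f=[]
for i in range(8):
    s,c=snap(f"z{i}","scene"); f.append(c["pixels"][140:200,240:280].astype(float))
print(s["clock"],[round(np.abs(a-f[0]).mean(),2) for a in f], [round(np.abs(f[i+1]-f[i]).mean(),2) for i in range(7)])
s0,c0=pickle.load(open("s18.pkl","rb"));print("vs s18",np.abs(c0["pixels"][140:200,240:280].astype(float)-f[0]).mean(), "bg", np.abs(c0["pixels"][240:300,300:340].astype(float)-c["pixels"][240:300,300:340]).mean())
a=cv2.resize(c0["pixels"][130:230,210:310,::-1],(400,400));b=cv2.resize(c["pixels"][130:230,210:310,::-1],(400,400));cv2.imwrite("pics/z.png",np.hstack([a,b]))
snap("zt","top")
```

```text
34.025 [np.float64(0.0), np.float64(1.01), np.float64(1.01), np.float64(1.04), np.float64(1.02), np.float64(1.01), np.float64(1.02), np.float64(1.01)] [np.float64(1.01), np.float64(0.99), np.float64(1.02), np.float64(1.02), np.float64(1.01), np.float64(1.01), np.float64(1.03)]
vs s18 1.01875 bg 0.9588888888888889
```

View pics/z.png

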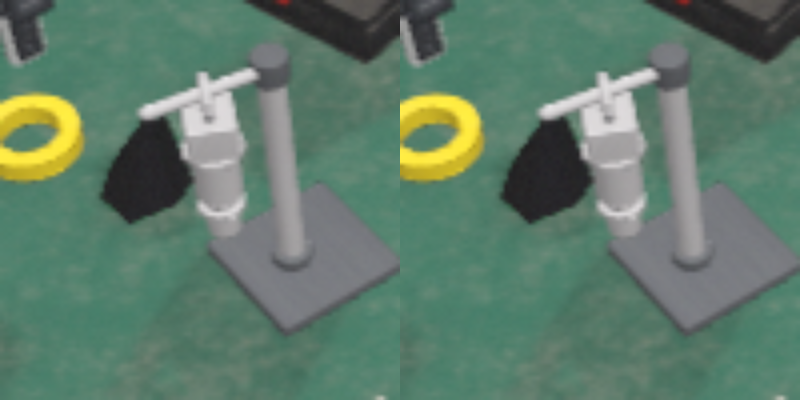

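View pics/zt.png

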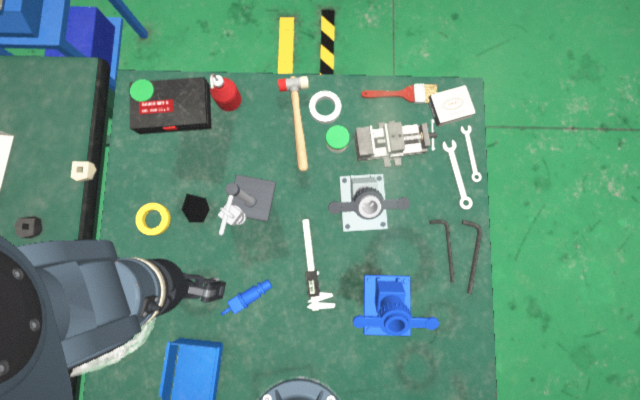

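The adapter hangs still on the peg: frame differences are at noise level over 3 s. The calliper, hammer and grease pot are where they were in the first top image.

Run:
```python
from plant import bot
print(bot.sign_off())
```

```text
the job is handed in; nothing more can be done
None
```

The adapter is out of the coupler and hanging by its eye on the peg, and the job was handed in at about 34 s. No verdict was reported.

**What I did**
- I pushed wing_a down along the tube in small steps. The force rose from about 6 N to 15 N, then reached 32 N at the hard stop. The adapter sprang up, which I confirmed in the scene image.
- I gripped the adapter across its y faces at 60 N and drew it out along the tube axis. I then turned it about 166° and slid the eye onto the peg.
- I eased the grip open so it swung down gently, then backed the robot away.

**Last checks**
- Scene frames about 3 s apart differ only by noise, so the adapter is still.
- The robot is clear of everything. In the top view the calliper, hammer and grease pot look to be where they started (judged by eye).

**What disagreed or went wrong**
- **Contact while threading:** an edge of the adapter, probably the top of its body, pressed up against the peg with about 24 N. Lowering the tool about 5 mm cleared it.
- **Twist:** the adapter hangs turned about 25° about the vertical relative to the peg.
- **Camera calibration:** the wrist camera was off by about 1 mm. I found this by comparing two views taken about half a turn apart and corrected for it.

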